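Clamp a bearing block with the inner knob of a coaxial vise control

TASK

Stand the loose bearing block, lug up, on the bed of the small green vise, centred and square between its two jaws, and let go. Then close the vise on it by turning only the small inner knob on top of the gearbox, feeling for the moment the jaws take hold, until the block is clamped with a light force of about 20 N (never as much as 45 N), and leave it so. The wide stop ring under the knob is already set and must not be dragged round, and the other things on the bench are to be left alone.

Things in the scene. Friction and masses are not known exactly. Their poses are not given: they have to be found in the camera images.
- vise: low green vise bolted to the bench, 235 x 90 mm. Origin: on the bench, under the space between the jaws; x runs along the vise from gearbox (-x) to fixed jaw (+x), y across, z up. The flat bed is 20 mm above the bench. Both jaws are 50 mm wide (y -25 to +25); their gripping plates reach from 21 to 47 mm above the bench.
- fixed_jaw (a point): mid top edge of the fixed jaw's green block, on its inner side: vise frame x 40, y 0, z 50 mm; the block runs from x 40 to 70. Its steel pad, before this face, is packed out differently each time: the pad's gripping face lies anywhere from x = 30 to 37 mm in the vise frame.
- gearbox (a point): centre of the top of the gearbox (vise frame x -110, y 0, z 60 mm), a green block 70 (x) x 76 (y) mm. The ring and the knob stand on it, both turning about the upright axis through this point.
- jaw: moving jaw: dark steel, with a bright sprung face plate. Origin: middle of the face's lower edge, 21.5 mm above the bench, at vise x = -7 mm at the start; faces vise +x. Moves 6.0 mm to +x per rad of knob clockwise from above, 26 mm at most. Face spring 10 N/mm (not seen in this pose): once both jaws touch the block, 0.1 rad more of knob adds 5 to 6 N.
- knob_top (a point): centre of the top of the small inner knob: a plain round knurled aluminium knob, 25 mm diameter, standing 22 mm above the ring's top; this point is 99 mm above the bench. z up. Turning it takes about 0.27 N m of steady friction, plus 0.006 N m for each newton of clamping force; it stays where it is left.
- ring_mark (a point): point on the wide stop ring directly below the knob, on the same axis: a knurled aluminium ring, 60 mm diameter, from 61 to 76 mm above the bench. The point lies on its top, 27 mm from the axis, at a short black index line. The ring turns very easily (0.015 N m), so a finger that brushes it drags it.
- block: loose aluminium bearing block, 0.2 kg (may differ by a quarter): a foot 30 (x) x 44 (y) x 30 (z) mm with a square lug 22 x 22 mm on its middle from 30 to 59 mm above its underside. Origin: centre of the underside, z up through the lug. In the vise its 30 mm width lies between the jaws, either way round.
- screwdriver: wooden-handled screwdriver lying on the bench; leave alone. Origin at its middle.
- jar: closed amber glass jar, 60 mm diameter, 80 mm high, standing on the bench; leave alone. Origin at its underside.
- tin: open steel cup, 72 mm diameter, 70 mm high, standing on the bench; leave alone. Origin at its underside.
Things that resemble listed ones, but are neither listed nor needed, are in the scene too. There is more than one size of the block; the one meant has the size given above.

How it is judged:
By the outcome, as a careful person would: the job done as asked, in the order asked, and still so for the second after the job is handed in, with the robot touching nothing.
It also fails if it takes over 72 s, if anything falls off the work surface, if the arm or the gripper's body presses on something with over 40 N, if the wrist force passes 120 N, or if a joint passes its speed limit or range.

ROBOT

A 7-joint arm with a two-finger parallel gripper is mounted at the origin on the work surface. World frame = base frame: x ahead of the robot, y to its left, z up, the work surface at z = 0. Lengths are in m, angles in rad, forces in N, time in s.
With the tool pointing down it reaches from about 0.4 to 0.75 m from the base axis. Payload 19.5 kg.
Tool frame: the origin (TCP) lies between the finger pads; the fingertips stand 25 mm ahead of it and the grasp point (between the pads) lies 6 mm ahead of it; z points along the fingers, y is the direction in which the jaws open and shut (so a half turn about z gives the same grasp; the last joint's range is limited). The gripper opens to 85 mm and grips with 20 to 120 N. Pads are 22 mm wide; open, the fingers measure 114 mm over their backs; the gripper's body (76 mm by 85 mm) begins 54 mm behind the grasp point. The pads swing forward as they close: fully open they stand 13 mm farther back than shut.
Start: joints at [-1.262, 0.707, -0.028, 1.485, 0.022, 0.951, -0.075], TCP at [0.198, 0.54, 0.256] pointing down, gripper open.
Joint ranges: [-2.71, 2.71], [-0.32, 2.16], [-1.57, 1.52], [0, 2.45], [-1.46, 4.6], [0, 2.02], [-2.83, 2.83]. Speed limits (rad/s): [1.89, 1.89, 2.57, 2.57, 3.01, 3.01, 3.01].

INTERFACE

Orientations are given as [roll, pitch, yaw] about the fixed x, y, z axes, in that order (R = Rz(yaw) Ry(pitch) Rx(roll)).
In Python, from station import arm, imaging, job gives the robot as it stands.
- The arm moves only by the tool move_arm, never from a script. Its arguments are lists of equal length, an entry for each row: "slide": the shift along the tool's x, y, z in mm, a list of three; "twist": the turn, a rotation vector about the tool's x, y, z in rad, a list of three. In form: {"slide": [[dx, dy, dz], ...], "twist": [[rx, ry, rz], ...]}. A call has 1 to 12 rows; each row shifts and turns the pose as measured when the row begins, along the tool's axes as they then stand; what a row does not reach is not made up. A row lasts 1/10 s, in which the tool goes at most 50 mm and 8.59 degrees, less where a joint would pass 70% of its speed; a pose out of reach is approached as far as the arm can. A call is refused whole if a number of a shift passes 50 or a number of a turn 0.15, either way. A call with a gripper value outside its range is refused whole. "fingers" is the closure, from -1 (fully open) to 1 (shut), set as the call begins (left out, the last holds). The fingers move at their own pace and stop on an object; "newtons" is the grip in N (left out, the last holds). Time passes only in rows, so rows that do not move let the fingers close. It gives the time, the measured TCP pose, the force and the opening at its end, in the units of the state.
- arm.observe(): the state, without advancing time (a new reading comes with each control period).
- imaging.capture(name): name is "scene" or "top" or "wrist"; returns the picture (384x512x3 uint8, red, green, blue); there is no depth.
- imaging.camera_model(name): a dict with "mtx" (3x3 intrinsics, pixels), "rvec" (rotation vector, rad) and "tvec" (3), from world to camera coordinates, as OpenCV has them. Camera axes: x right, y down, z forward; pixel columns grow to the right and rows downward; lengths in m; the calibration is good to about 2 mm. A picture is of the moment at which its call begins: read the wrist's pose just before it. camera_model takes no time and is no camera call; for the wrist camera it gives the pose at the moment of the call.
- job.sign_off(): hands the job in, once; it reports no verdict.
Trained networks look in the newest picture that a camera, given by its name, has taken for a name from the list of things; names that differ only in an ending like _2 or _b are one class to them, and where a whole thing is asked for, a point or a joint stands for the part that bears it (a point fixed in the world has none). Each returns a list of dicts, best first, with "p" (0 to 1); they miss things now and then, are a little off and sometimes report something else, mostly with a low value. They report only what shows in the picture. A call takes as long as a camera call. They do not tell look-alikes from the thing itself.
- imaging.find_in(camera, thing): "position" ([x, y, z] in m, in world coordinates, good to about 4 mm: the middle of the surface that is visible of it).
The state is a dict: "time": time; "joint_positions": joint angles; "qd": joint speeds; "tau": joint torques, N m; "ee_pos": TCP position; "tcp_rot": TCP orientation; "force": force on the tool from outside, world axes, zero at the start; "moment": the same for the moment, N m; "opening": finger opening in m.
Only numpy, scipy, OpenCV 4.12 (cv2) and the standard library are available. Lean on these libraries where they do the work, as an engineer would, in place of code of your own. Each camera call takes 0.05 s, during which the arm holds its last target.

## Working session

There is one attempt and no reset: what is moved stays moved. The work goes in short steps, Python scripts to look and compute and a tool call to move; the robot and the scene stay as the last step left them, time stands still between calls to the robot, and variables do not carry over. Pictures are saved under pics/ and viewed, and the job is handed in when it is done.

Besides the shell and the picture viewer there is one more tool, called after "Emit:" as name(argument=value, ...), one argument or row to a line, values as JSON. move_arm: Moves the arm, as the interface text tells. Its arguments: {"type":"object","properties":{"slide":{"type":"array","items":{"type":"array","items":{"type":"number"}}},"twist":{"type":"array","items":{"type":"array","items":{"type":"number"}}},"fingers":{"type":"number"},"newtons":{"type":"number"}},"required":["slide","twist"]}

```bash
ls; mkdir -p pics; python3 - <<'E'
from station import arm, imaging, job
import cv2,numpy as np
s=arm.observe(); print(s)
for n in ["scene","top","wrist"]:
    im=imaging.capture(n); cv2.imwrite(f"pics/{n}0.png",im[:,:,::-1])
    m=imaging.camera_model(n); print(n,m)
    for t in (["vise","block","fixed_jaw","gearbox","knob_top","ring_mark","jaw"] if n!="wrist" else []):
        print(t,[(np.round(r["position"],3).tolist(),round(r["p"],2)) for r in imaging.find_in(n,t)])
E
```

```text
pics
{'time': 0.0, 'joint_positions': array([-1.261739  ,  0.70712466, -0.02763382,  1.48501433,  0.02200332,
        0.95090217, -0.0755242 ]), 'qd': array([-0.00102255, -0.00015696, -0.00075686,  0.00122494, -0.00031037,
        0.00221411,  0.0004629 ]), 'tau': array([-6.78913530e-04, -8.83194637e+01,  1.23476900e+00, -2.36141592e+01,
        1.69842644e-02,  6.92089641e-03, -2.25923088e-05]), 'ee_pos': array([0.19748425, 0.53975986, 0.25581125]), 'tcp_rot': array([-3.14044701e+00,  2.97635375e-05,  2.79082625e+00]), 'force': array([-0.15786296, -0.320166  , -0.02204411]), 'moment': array([-0.00672852,  0.02910624, -0.01456732]), 'opening': 0.08542186000812756}
scene {'mtx': array([[385.8105171 ,   0.        , 254.21225035],
       [  0.        , 385.8105171 , 189.38864072],
       [  0.        ,   0.        ,   1.        ]]), 'rvec': array([ 1.24310195,  2.39496731, -0.86613938]), 'tvec': array([ 0.25521307, -0.34234234,  1.3033832 ])}
vise [([0.6, 0.023, 0.041], 0.6)]
block [([0.478, 0.264, 0.03], 0.86), ([0.386, 0.249, 0.042], 0.61)]
fixed_jaw [([0.604, 0.022, 0.043], 0.78)]
ge
[... 471 characters left out ...]
23732, 1.04315747])}
vise [([0.568, 0.004, 0.027], 0.65)]
block [([0.376, 0.241, 0.043], 0.95), ([0.469, 0.256, 0.032], 0.83)]
fixed_jaw [([0.566, 0.009, 0.021], 0.94), ([0.555, -0.005, 0.049], 0.5)]
gearbox [([0.57, 0.007, 0.024], 0.56)]
knob_top [([0.629, 0.03, 0.099], 0.42)]
ring_mark [([0.632, 0.032, 0.078], 0.57)]
jaw [([0.553, -0.003, 0.052], 0.83), ([0.566, 0.005, 0.023], 0.57), ([0.466, 0.252, 0.032], 0.34)]
wrist {'mtx': array([[325.16248346,   0.        , 255.48186915],
       [  0.        , 325.16248346, 190.89628946],
       [  0.        ,   0.        ,   1.        ]]), 'rvec': array([-2.34211555, -1.63559933, -0.27275548]), 'tvec': array([-0.57464812, -0.04120896,  0.38146771])}
```

View pics/scene0.png

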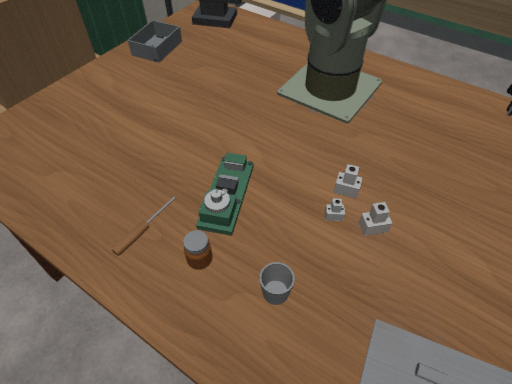

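View pics/top0.png

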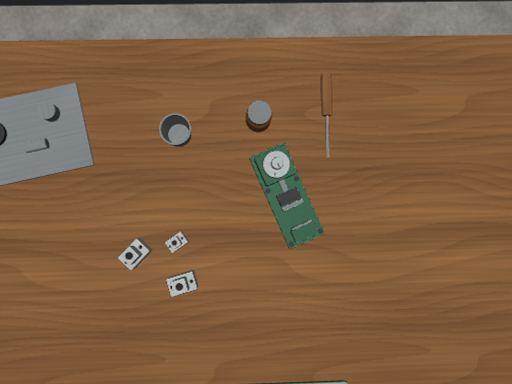

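View pics/wrist0.png

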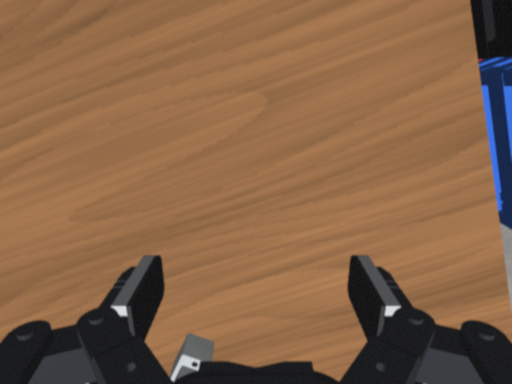

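Three candidates in top: (133,254), (176,242) small, (181,284). Crop enlarged and measure sizes.

```bash
cat > h.py <<'E'
import numpy as np, cv2
from scipy.spatial.transform import Rotation as Ro
def bp(m,uv,z):
    R=Ro.from_rotvec(np.array(m["rvec"]).ravel()).as_matrix(); t=np.array(m["tvec"]).ravel()
    d=R.T@np.linalg.inv(m["mtx"])@np.array([uv[0],uv[1],1.]); c=-R.T@t
    return c+d*(z-c[2])/d[2]
def pj(m,P):
    return cv2.projectPoints(np.array(P,float).reshape(-1,3),np.array(m["rvec"]),np.array(m["tvec"]),np.array(m["mtx"]),None)[0].reshape(-1,2)
E
python3 - <<'E'
import cv2
a=cv2.imread("pics/top0.png"); 
cv2.imwrite("pics/c_blocks.png",cv2.resize(a[225:305,110:210],None,fx=7,fy=7,interpolation=cv2.INTER_CUBIC))
cv2.imwrite("pics/c_vise.png",cv2.resize(a[138:254,236:336],None,fx=5,fy=5,interpolation=cv2.INTER_CUBIC))
a=cv2.imread("pics/scene0.png"); 
cv2.imwrite("pics/c_blocks_s.png",cv2.resize(a[160:240,315:400],None,fx=7,fy=7,interpolation=cv2.INTER_CUBIC))
E
```

```text
(no output)
```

View pics/c_blocks.png

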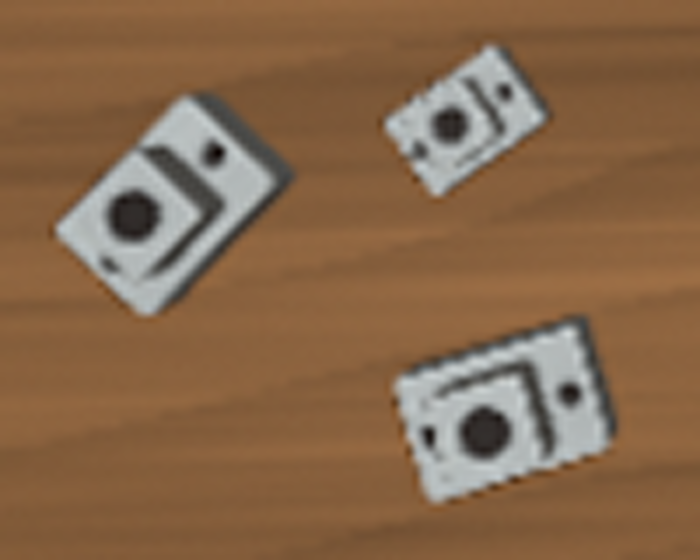

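View pics/c_vise.png

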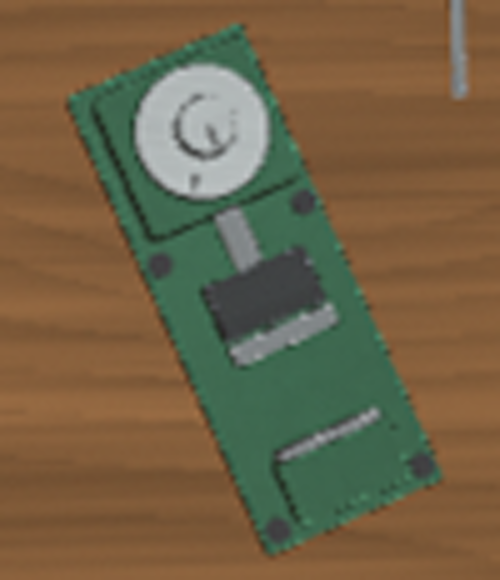

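View pics/c_blocks_s.png

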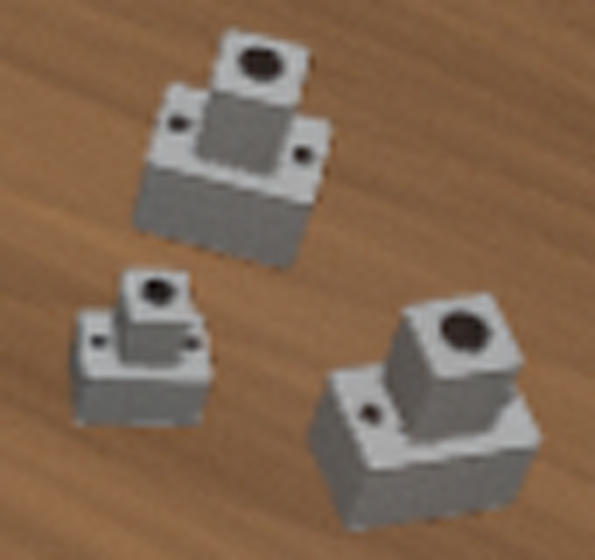

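```bash
python3 - <<'E'
from station import imaging
from h import *
T=imaging.camera_model("top");S=imaging.camera_model("scene")
def tp(p):return np.array(p)/7+[110,225]-0.43
def sp(p):return np.array(p)/7+[315,160]-0.43
def q(m,f,c,z):
    P=[bp(m,f(p),z) for p in c]
    print(z,[round(float(np.linalg.norm(P[i]-P[(i+1)%4])*1000),1) for i in range(4)],np.mean(P,0).round(4),[round(float(np.degrees(np.arctan2(*(P[(i+1)%4]-P[i])[1::-1]))),1) for i in range(4)])
print("A top"); A=[(190,95),(278,182),(150,315),(55,230)]
print("B top"); B=[(400,382),(580,325),(610,440),(435,502)]
C=[(493,45),(547,115),(437,195),(385,125)]
for z in(.024,.03,.035):
    q(T,tp,A,z);q(T,tp,B,z);q(T,tp,C,z)
print("scene")
A=[(328,375),(375,470),(540,437),(500,370)];B=[(172,85),(150,165),(310,203),(330,125)]
for z in(.024,.03,.035):
    q(S,sp,A,z);q(S,sp,B,z)
print("lugs scene")
A=[(405,310),(490,293),(522,357),(440,373)];B=[(228,30),(310,47),(300,108),(213,92)]
for z in(.05,.059,.065):
    q(S,sp,A,z);q(S,sp,B,z)
E
```

```text
A top
B top
0.024 [40.7, 59.7, 41.8, 61.8] [0.441  0.3572 0.024 ] [-135.8, 135.1, 47.0, -45.9]
0.024 [61.5, 38.9, 60.3, 40.8] [0.3707 0.2479 0.024 ] [-74.0, -166.4, 107.9, 15.4]
0.024 [29.2, 44.4, 28.7, 43.9] [0.4665 0.2598 0.024 ] [-143.5, 124.8, 35.5, -54.6]
0.03 [40.5, 59.4, 41.6, 61.4] [0.4414 0.3558 0.03  ] [-135.8, 135.1, 47.0, -45.9]
0.03 [61.1, 38.6, 60.0, 40.5] [0.3715 0.2472 0.03  ] [-74.0, -166.4, 107.9, 15.4]
0.03 [29.0, 44.1, 28.5, 43.6] [0.4668 0.259  0.03  ] [-143.5, 124.8, 35.5, -54.6]
0.035 [40.3, 59.1, 41.4, 61.1] [0.4418 0.3547 0.035 ] [-135.8, 135.1, 47.0, -45.9]
0.035 [60.8, 38.4, 59.7, 40.3] [0.3721 0.2465 0.035 ] [-74.0, -166.4, 107.9, 15.4]
0.035 [28.9, 43.9, 28.4, 43.4] [0.467  0.2583 0.035 ] [-143.5, 124.8, 35.5, -54.6]
scene
0.024 [40.8, 60.4, 29.4, 60.3] [0.43   0.3539 0.024 ] [47.8, 138.0, -129.9, -52.9]
0.024 [42.3, 59.1, 40.6, 60.1] [0.3575 0.2437 0.024 ] [16.3, 106.9, -165.0, -74.8]
0.03 [40.5, 59.9, 29.1, 59.8] [0.4348 0.3544 0.03  ] [47.8, 138.0, -129.9, -52.9]
0.03 [42.0, 58.7, 40.2, 59.6] [0.3629 0.2451 0.03  ] [16.3, 106.9, -165.0, -74.8]
0.035 [40.2, 59.5, 28.9, 59.4] [0.4388 0.3549 0.035 ] [47.8, 138.0, -129.9, -52.9]
0.035 [41.7, 58.3, 40.0, 59.2] [0.3673 0.2463 0.035 ] [16.3, 106.9, -165.0, -74.8]
lugs scene
0.05 [31.5, 27.8, 29.8, 27.5] [0.4143 0.3507 0.05  ] [138.5, 45.4, -42.0, -131.0]
0.05 [30.4, 31.6, 31.6, 32.8] [0.3427 0.2402 0.05  ] [108.4, 18.9, -69.5, -163.0]
0.059 [31.1, 27.5, 29.4, 27.2] [0.4219 0.3516 0.059 ] [138.5, 45.4, -42.0, -131.0]
0.059 [30.1, 31.2, 31.2, 32.4] [0.3512 0.2425 0.059 ] [108.4, 18.9, -69.5, -163.0]
0.065 [30.9, 27.3, 29.2, 27.0] [0.427  0.3522 0.065 ] [138.5, 45.4, -42.0, -131.0]
0.065 [29.8, 31.0, 30.9, 32.2] [0.3568 0.244  0.065 ] [108.4, 18.9, -69.5, -163.0]
```

The block meant is the small one: the foot at top (176,242) measures 29 x 44 mm. The look-alikes at (133,254) and (181,284) measure 40 x 60 mm. Next I need the vise pose.

```bash
python3 - <<'E'
from station import imaging,arm
from h import *
from scipy.optimize import least_squares
T=imaging.camera_model("top");S=imaging.camera_model("scene")
f=lambda p:np.array(p)/5+[236,138]-0.4
obs=[((-145,-45,10),(240,27)),((-145,45,10),(70,100)),((90,45,10),(270,553)),((90,-45,10),(440,480)),((-110,0,76),(202,131)),((40,-25,50),None)]
# sign of y: x dir down-right in image; fit both hands
obs=[(np.array(a)/1000,f(b)) for a,b in obs if b is not None]
def Tm(v,P):
    c,s=np.cos(v[2]),np.sin(v[2]); P=np.array(P); return np.c_[v[0]+c*P[:,0]-s*P[:,1],v[1]+s*P[:,0]+c*P[:,1],P[:,2]]
P=np.array([a for a,_ in obs]);U=np.array([b for _,b in obs])
for sg in(1,-1):
    Q=P*[1,sg,1]
    r=least_squares(lambda v:(pj(T,Tm(v,Q))-U).ravel(),[.57,.01,-2.5]);
    print(sg,r.x,np.degrees(r.x[2]),np.abs(r.fun).max(),r.cost)
    v=r.x
    print((pj(T,Tm(v,Q))-U).round(1).tolist())
    print("knob",Tm(v,[[-.11,0,.099]]),"blockpos",Tm(v,[[.013,0,.02]]))
for n in ["jar","tin","screwdriver"]:
    print(n,[(np.round(r["position"],3).tolist(),round(r["p"],2)) for r in imaging.find_in("top",n)])
m=imaging.camera_model("wrist"); R=Ro.from_rotvec(m["rvec"]).as_matrix(); c=-R.T@m["tvec"]
s=arm.observe();Rt=Ro.from_euler("xyz",s["tcp_rot"]).as_matrix()
print("cam in tool",Rt.T@(c-s["ee_pos"]),"\n",Rt.T@R.T)
E
```

```text
1 [ 0.5414651  -0.01154462 -2.74775268] -157.43463174299538 34.93506716388379 2807.9073778087604
[[-34.2, 15.5], [34.4, -14.2], [34.9, -14.3], [-33.7, 15.9], [-0.9, -3.2]]
knob [[0.64304376 0.03066648 0.099     ]] blockpos [[ 0.52946035 -0.0165332   0.02      ]]
-1 [ 0.54120921 -0.01116496 -2.75146009] -157.647050573822 3.123910883286925 7.280281562433958
[[0.5, 0.5], [-0.1, 0.9], [-0.0, 1.4], [0.7, 0.5], [-0.9, -3.1]]
knob [[0.64294367 0.03066925 0.099     ]] blockpos [[ 0.52918605 -0.016109    0.02      ]]
jar [([0.743, 0.067, 0.086], 0.69)]
tin [([0.734, 0.261, 0.028], 0.95), ([0.794, -0.091, 0.025], 0.35)]
screwdriver [([0.792, -0.092, 0.027], 0.72)]
cam in tool [ 8.47010081e-02  2.59421621e-05 -1.17410083e-01] 
 [[-8.35666380e-04 -9.45523699e-01 -3.25552203e-01]
 [ 9.99999461e-01 -5.89495915e-04 -8.54804757e-04]
 [ 6.16326462e-04 -3.25552741e-01  9.45523682e-01]]
```

```bash
cat > plan.py <<'E'
import sys
from h import *
from station import arm
# usage: plan.py x y z yawdeg [step_mm]
def plan(target,yaw,step=45,tstep=0.14,level=True):
    s=arm.observe(); p=np.array(s["ee_pos"]); R=Ro.from_euler("xyz",s["tcp_rot"])
    G=Ro.from_euler("xyz",[np.pi,0,np.radians(yaw)])
    d=np.array(target)-p; rv=(R.inv()*G).as_rotvec()
    n=int(max(1,np.ceil(np.linalg.norm(d)*1000/step),np.ceil(np.abs(rv).max()/tstep)))
    S=[];W=[]
    for i in range(n):
        Ri=R*Ro.from_rotvec(rv*i/n)
        S.append((Ri.inv().apply(d/n)*1000).round(1).tolist()); W.append((rv/n).round(4).tolist())
    print("n",n); print("slide",S); print("twist",W)
if __name__=="__main__":
    a=list(map(float,sys.argv[1:])); plan(a[:3],a[3],*(a[4:5]))
E
python3 plan.py 0.467 0.259 0.22 215
```

```text
n 9
slide [[-38.8, -19.0, 4.0], [-36.6, -23.1, 4.0], [-33.9, -26.8, 4.0], [-30.9, -30.3, 4.0], [-27.5, -33.4, 4.0], [-23.7, -36.2, 4.0], [-19.7, -38.5, 4.0], [-15.5, -40.4, 4.0], [-11.1, -41.8, 4.0]]
twist [[-0.0, -0.0, -0.1069], [-0.0, -0.0, -0.1069], [-0.0, -0.0, -0.1069], [-0.0, -0.0, -0.1069], [-0.0, -0.0, -0.1069], [-0.0, -0.0, -0.1069], [-0.0, -0.0, -0.1069], [-0.0, -0.0, -0.1069], [-0.0, -0.0, -0.1069]]
```

Emit:
move_arm(
  slide=[
    [-39,-19,4],
    [-37,-23,4],
    [-34,-27,4],
    [-31,-30,4],
    [-27,-33,4],
    [-24,-36,4],
    [-20,-38,4],
    [-15,-40,4],
    [-11,-42,4],
  ],
  twist=[
    [0,0,-0.107],
    [0,0,-0.107],
    [0,0,-0.107],
    [0,0,-0.107],
    [0,0,-0.107],
    [0,0,-0.107],
    [0,0,-0.107],
    [0,0,-0.107],
    [0,0,-0.107],
  ],
  fingers=-0.2,
  newtons=40,
)

```text
time: 1.9
ee_pos: [0.477, 0.2594, 0.2186]
tcp_rot: [3.138, 0.003, -2.482]
force: [0.1, 1.1, -0.2]
opening: 0.0512
```

```bash
python3 plan.py 0.467 0.259 0.22 215;python3 - <<'E'
from station import arm, imaging
import cv2
s=arm.observe();print(s["time"],s["ee_pos"],s["tcp_rot"],s["joint_positions"],s["opening"],s["force"],s["moment"])
im=imaging.capture("wrist"); cv2.imwrite("pics/w1.png",im[:,:,::-1])
E
```

```text
n 1
slide [[8.1, 5.8, -1.4]]
twist [[0.0032, 0.0026, 0.0486]]
1.9 [0.47697019 0.25940668 0.21860431] [ 3.13847963e+00  2.69516066e-03 -2.48209637e+00] [-0.34595718  0.72582255 -0.39583699  1.65103989  0.34889356  0.83270262
  1.34203822] 0.05117206003768613 [ 0.06673084  1.14362213 -0.18569844] [ 0.01519521 -0.03320579 -0.00735597]
```

View pics/w1.png

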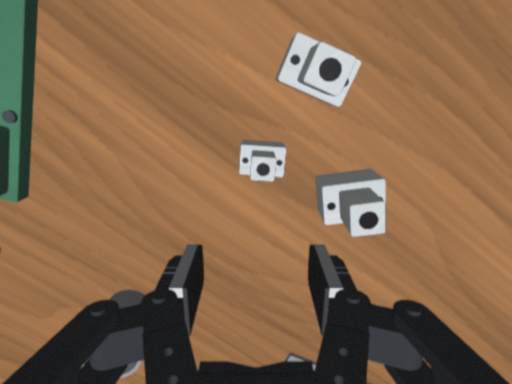

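```bash
python3 - <<'E'
import cv2
a=cv2.imread("pics/w1.png")
cv2.imwrite("pics/w1c.png",cv2.resize(a[125:195,225:305],None,fx=8,fy=8,interpolation=cv2.INTER_CUBIC))
E
```

```text
(no output)
```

View pics/w1c.png

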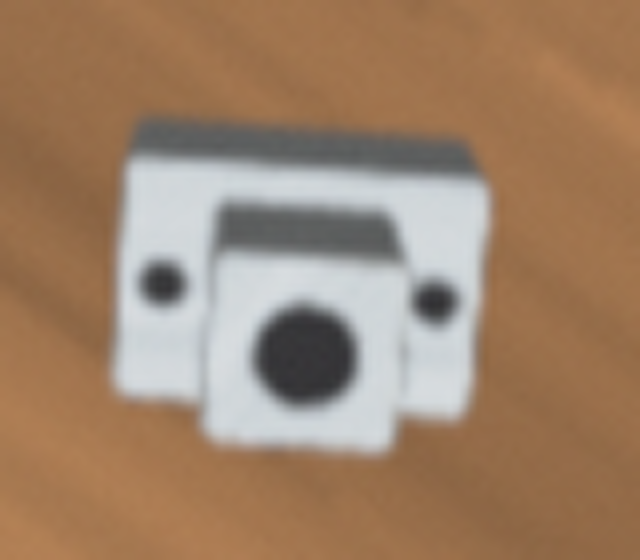

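```bash
python3 - <<'E'
from station import imaging,arm
from h import *
from scipy.optimize import least_squares
W=imaging.camera_model("wrist");T=imaging.camera_model("top")
def Tm(v,P):
    c,s=np.cos(v[2]),np.sin(v[2]); P=np.array(P); return np.c_[v[0]+c*P[:,0]-s*P[:,1],v[1]+s*P[:,0]+c*P[:,1],P[:,2]]
U=np.array([(128,158),(490,182),(466,415),(115,393),(213,252),(402,255),(390,452),(207,440)])/8+[225,125]-.44
a,b,l=.015,.022,.011
for q in (0,1):
    # image right/up ordering around
    c=[(-a,-b,.03),(-a,b,.03),(a,b,.03),(a,-b,.03),(-l,-l,.059),(-l,l,.059),(l,l,.059),(l,-l,.059)]
    c=np.array(c)*([1,-1,1] if q else [1,1,1])
    best=min((least_squares(lambda v:(pj(W,Tm(v,c))-U).ravel(),[.467,.259,t]) for t in np.arange(-3,3.2,.7)),key=lambda r:r.cost)
    print(q,best.x,np.degrees(best.x[2]),best.cost,np.abs(best.fun).max())
    print("top reproj center",pj(T,Tm(best.x,[(0,0,.059)])))
E
```

```text
0 [0.47042347 0.25113743 0.59976025] 34.36373114985943 3.5695045806431795 1.2171737064414856
top reproj center [[177.78399092 240.56965453]]
1 [ 0.47099628  0.25155708 -2.5199716 ] -144.38373690890452 2962.775047056692 31.19138446931686
top reproj center [[177.59087902 240.31662463]]
```

```bash
python3 - <<'E'
from station import imaging,arm
from h import *
s=arm.observe();print(s["time"],s["ee_pos"],s["tcp_rot"],np.abs(s["qd"]).max())
W=imaging.camera_model("wrist");im=imaging.capture("wrist");s=arm.observe();print(s["time"],s["ee_pos"],s["tcp_rot"])
a=cv2.imread("pics/w1.png")[:,:,::-1]; print(np.abs(a.astype(int)-im).mean())
cv2.imwrite("pics/w2c.png",cv2.resize(im[125:195,225:305,::-1],None,fx=8,fy=8,interpolation=cv2.INTER_CUBIC))
E
```

```text
1.95 [0.48229356 0.25224708 0.21747404] [-3.14012444e+00  1.22704066e-03 -2.48180262e+00] 0.31180966103139884
2.0 [0.47967292 0.25526592 0.21770948] [ 3.14105396e+00  1.16068543e-03 -2.49064635e+00]
9.165301852756077
```

View pics/w2c.png

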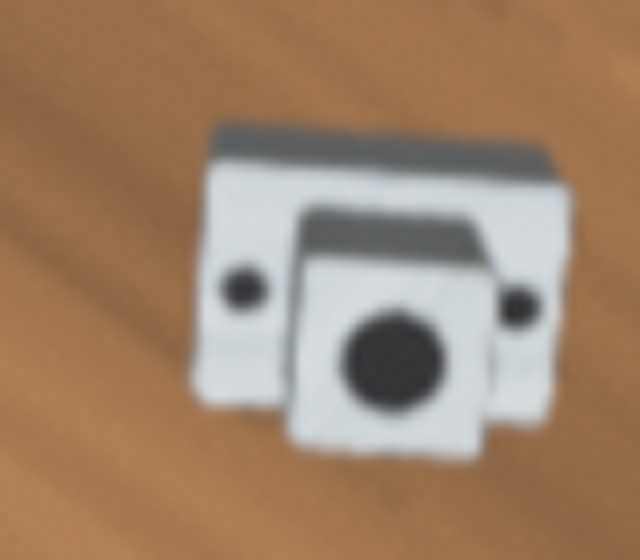

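Arm was still moving; settle, correct, look again.

Emit:
move_arm(
  slide=[
    [0,0,0],
    [0,0,0],
    [0,0,0],
    [0,0,0],
  ],
  twist=[
    [0,0,0],
    [0,0,0],
    [0,0,0],
    [0,0,0],
  ],
)

```text
time: 2.4
ee_pos: [0.4788, 0.2565, 0.2179]
tcp_rot: [3.14, 0.001, -2.492]
force: [0.7, -0.1, 0.8]
opening: 0.0512
```

```bash
python3 - <<'E'
from station import imaging,arm
from h import *
import pickle
s=arm.observe();print(s["time"],s["ee_pos"],s["tcp_rot"],np.abs(s["qd"]).max())
W=imaging.camera_model("wrist");im=imaging.capture("wrist");s=arm.observe();print(s["time"],s["ee_pos"],s["tcp_rot"])
pickle.dump(W,open("w3.pkl","wb"))
cv2.imwrite("pics/w3.png",im[:,:,::-1])
cv2.imwrite("pics/w3c.png",cv2.resize(im[125:205,225:325,::-1],None,fx=7,fy=7,interpolation=cv2.INTER_CUBIC))
E
```

```text
2.4 [0.47875651 0.25647609 0.21786009] [ 3.14045639e+00  1.25352107e-03 -2.49181270e+00] 0.016339859273261367
2.45 [0.47869997 0.25660769 0.21790248] [ 3.14032137e+00  1.35167613e-03 -2.49151997e+00]
```

View pics/w3c.png

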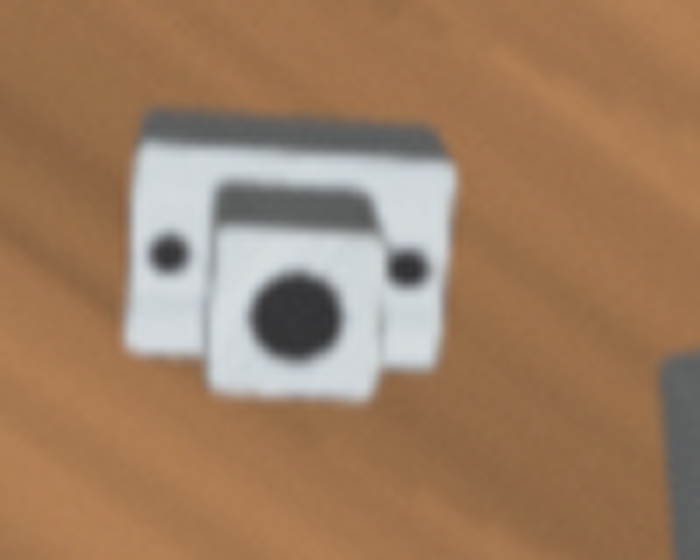

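```bash
cat > fitb.py <<'E'
from h import *
from scipy.optimize import least_squares
def Tm(v,P):
    c,s=np.cos(v[2]),np.sin(v[2]); P=np.array(P,float).reshape(-1,3); return np.c_[v[0]+c*P[:,0]-s*P[:,1],v[1]+s*P[:,0]+c*P[:,1],P[:,2]]
a,b,l=.015,.022,.011
BC=np.array([(-a,-b,.03),(-a,b,.03),(a,b,.03),(a,-b,.03),(-l,-l,.059),(-l,l,.059),(l,l,.059),(l,-l,.059)])
def fit(m,P,U,x0):
    r=least_squares(lambda v:(pj(m,Tm(v,P))-U).ravel(),x0); return r
E
python3 - <<'E'
from fitb import *
import pickle
from station import imaging
W=pickle.load(open("w3.pkl","rb"));T=imaging.camera_model("top");S=imaging.camera_model("scene")
U=np.array([(137,142),(455,168),(438,370),(125,352),(215,225),(384,232),(372,403),(207,393)])/7+[225,125]-.43
r=fit(W,BC,U,[.467,.259,.6]);print(r.x,np.degrees(r.x[2]),np.abs(r.fun).max());print(r.fun.reshape(-1,2).round(1).tolist())
print(pj(T,Tm(r.x,[(0,0,.059)])),"obs 173.9 242.1",pj(S,Tm(r.x,[(0,0,.059)])),"obs 337 201.3")
U=np.array([(493,45),(547,115),(437,195),(385,125)])/7+[110,225]-.43
P=BC[:4]
for k in range(4):
    r=fit(T,np.roll(P,k,0),U,[.467,.259,.6])
    if r.cost<5: print("top",r.x,np.degrees(r.x[2]),np.abs(r.fun).max())
E
python3 plan.py 0.468 0.258 0.22 214.5
```

```text
[0.46521016 0.25940503 0.58679828] 33.62106487215322 0.9408975674376734
[[-0.4, -0.1], [0.4, -0.9], [-0.1, 0.4], [-0.3, 0.3], [-0.3, -0.2], [0.9, 0.4], [0.4, 0.1], [-0.7, 0.0]]
[[174.09268578 243.00942869]] obs 173.9 242.1 [[337.23669408 201.29596918]] obs 337 201.3
top [0.46678509 0.25895477 0.61731734] 35.36967808871507 0.3177566254499027
top [ 0.46678509  0.25895477 -2.52427529] -144.6303203260312 0.3177567299746329
n 1
slide [[7.7, 7.6, -2.1]]
twist [[0.0013, 0.0013, 0.0479]]
```

```bash
python3 plan.py 0.4655 0.2592 0.105 214.3 30
```

```text
n 4
slide [[2.3, 2.5, 28.2], [2.3, 2.5, 28.2], [2.3, 2.4, 28.2], [2.3, 2.4, 28.2]]
twist [[0.0003, 0.0003, 0.0129], [0.0003, 0.0003, 0.0129], [0.0003, 0.0003, 0.0129], [0.0003, 0.0003, 0.0129]]
```

Emit:
move_arm(
  slide=[
    [3,3,28],
    [2.5,2.5,28],
    [2.5,2.5,28],
    [2,2,28],
    [0,0,0],
    [0,0,0],
  ],
  twist=[
    [0,0,0.013],
    [0,0,0.013],
    [0,0,0.013],
    [0,0,0.013],
    [0,0,0],
    [0,0,0],
  ],
)

```text
time: 3.05
ee_pos: [0.4636, 0.2626, 0.1045]
tcp_rot: [3.14, 0.005, -2.541]
force: [-0.3, 0.7, 0.9]
opening: 0.0516
```

```bash
python3 plan.py 0.4655 0.2592 0.058 214.3 30; python3 - <<'E'
from station import imaging
import cv2
im=imaging.capture("wrist");cv2.imwrite("pics/w4.png",im[:,:,::-1])
E
```

```text
n 2
slide [[0.3, -2.0, 23.2], [0.2, -2.0, 23.2]]
twist [[0.0009, 0.0026, 0.0009], [0.0009, 0.0026, 0.0009]]
```

View pics/w4.png

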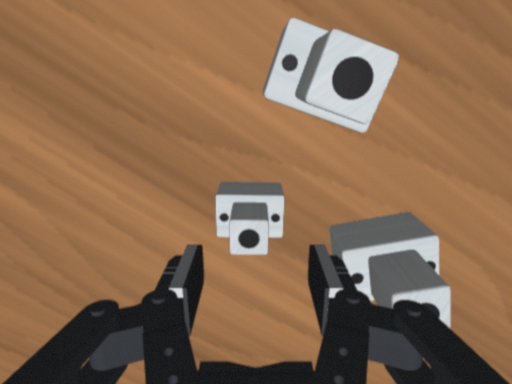

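Emit:
move_arm(
  slide=[
    [0.5,-2,18],
    [0,-1.5,18],
    [0,-0.5,11],
    [0,0,0],
    [0,0,0],
  ],
  twist=[
    [0,0.002,0],
    [0,0.002,0],
    [0,0,0],
    [0,0,0],
    [0,0,0],
  ],
)

```text
time: 3.6
ee_pos: [0.4687, 0.2607, 0.0625]
tcp_rot: [3.14, 0.01, -2.541]
force: [-1.6, -0.4, -0.3]
opening: 0.0509
```

```bash
python3 plan.py 0.4655 0.2592 0.058 214.3 30; python3 - <<'E'
from station import imaging
import cv2
im=imaging.capture("wrist");cv2.imwrite("pics/w5.png",im[:,:,::-1])
E
```

```text
n 1
slide [[3.5, 0.5, 4.4]]
twist [[0.0013, 0.0103, 0.0019]]
```

View pics/w5.png

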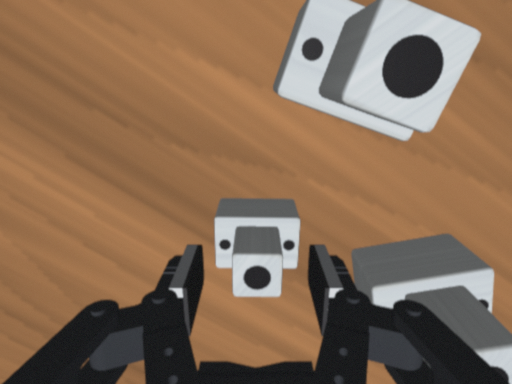

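Emit:
move_arm(
  slide=[
    [3.5,0.5,4],
    [0,0,0],
    [0,0,0],
  ],
  twist=[
    [0.001,0.01,0.002],
    [0,0,0],
    [0,0,0],
  ],
)

```text
time: 3.95
ee_pos: [0.4657, 0.2594, 0.0597]
tcp_rot: [3.141, 0.002, -2.543]
force: [-0.4, 0.2, 0.4]
opening: 0.0511
```

Emit:
move_arm(
  slide=[
    [0,0,0],
    [0,0,0],
    [0,0,0],
    [0,0,0],
    [0,0,0],
    [0,0,0],
  ],
  twist=[
    [0,0,0],
    [0,0,0],
    [0,0,0],
    [0,0,0],
    [0,0,0],
    [0,0,0],
  ],
  fingers=1,
  newtons=40,
)

```text
time: 4.55
ee_pos: [0.4658, 0.2594, 0.0601]
tcp_rot: [3.142, 0.002, -2.543]
force: [0.3, -0.0, 1.1]
opening: 0.0214
```

```bash
python3 - <<'E'
from station import imaging,arm
import cv2
s=arm.observe();print(s["time"],s["ee_pos"],s["tcp_rot"],s["force"],s["moment"],s["opening"])
im=imaging.capture("wrist");cv2.imwrite("pics/w6.png",im[:,:,::-1])
E
```

```text
4.55 [0.46584164 0.25943829 0.0600952 ] [ 3.14154593e+00  1.89601446e-03 -2.54328529e+00] [ 0.32126678 -0.00881575  1.09938034] [-0.03326569  0.02655974  0.03827966] 0.021410981171655318
```

View pics/w6.png

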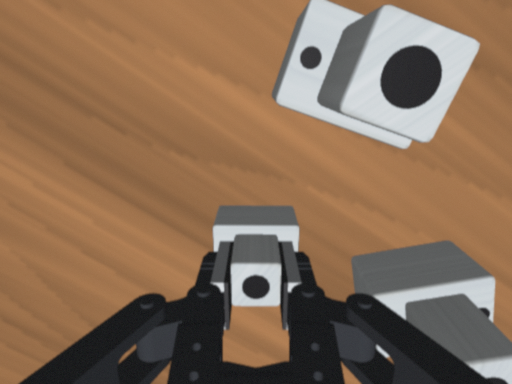

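Gripped (opening 21 mm ≈ lug). Lift and go over the vise to look.

```bash
python3 plan.py 0.4658 0.2594 0.20 214.3 45; cat > /tmp/p.py <<'E'
import sys; sys.path.insert(0,'.')
from plan import *
class A: pass
import plan
s=dict(arm.observe()); s["ee_pos"]=np.array([.4658,.2594,.2]); 
class F:
    def observe(self): return s
plan.arm=F(); plan.plan([.529,-.016,.23],202.4,40)
E
python3 /tmp/p.py
```

```text
n 4
slide [[-0.1, 0.0, -35.0], [-0.0, 0.0, -35.0], [-0.0, 0.0, -35.0], [-0.0, 0.0, -35.0]]
twist [[0.0, 0.0005, -0.0001], [0.0, 0.0005, -0.0001], [0.0, 0.0005, -0.0001], [0.0, 0.0005, -0.0001]]
n 8
slide [[12.9, -32.9, -3.8], [12.0, -33.2, -3.8], [11.1, -33.5, -3.8], [10.3, -33.8, -3.8], [9.4, -34.0, -3.8], [8.5, -34.3, -3.8], [7.6, -34.5, -3.8], [6.7, -34.7, -3.8]]
twist [[0.0, 0.0002, 0.0259], [0.0, 0.0002, 0.0259], [0.0, 0.0002, 0.0259], [0.0, 0.0002, 0.0259], [0.0, 0.0002, 0.0259], [0.0, 0.0002, 0.0259], [0.0, 0.0002, 0.0259], [0.0, 0.0002, 0.0259]]
```

Emit:
move_arm(
  slide=[
    [0,0,-20],
    [0,0,-30],
    [0,0,-40],
    [0,0,-40],
    [0,0,-10],
  ],
  twist=[
    [0,0,0],
    [0,0,0],
    [0,0,0],
    [0,0,0],
    [0,0,0],
  ],
)

```text
time: 5.1
ee_pos: [0.4643, 0.2588, 0.2027]
tcp_rot: [3.141, -0.004, -2.542]
force: [0.1, -0.6, -3.6]
opening: 0.0212
```

Emit:
move_arm(
  slide=[
    [13,-33,-4],
    [12,-33,-4],
    [11,-33,-4],
    [10,-34,-4],
    [9,-34,-4],
    [8,-34,-4],
    [8,-34,-4],
    [7,-35,-4],
    [0,0,0],
    [0,0,0],
    [0,0,0],
    [0,0,0],
  ],
  twist=[
    [0,0,0.026],
    [0,0,0.026],
    [0,0,0.026],
    [0,0,0.026],
    [0,0,0.026],
    [0,0,0.026],
    [0,0,0.026],
    [0,0,0.026],
    [0,0,0],
    [0,0,0],
    [0,0,0],
    [0,0,0],
  ],
)

```text
time: 6.3
ee_pos: [0.5273, -0.0257, 0.2308]
tcp_rot: [3.139, -0.009, -2.756]
force: [0.9, 0.2, -2.6]
opening: 0.0216
```

```bash
python3 - <<'E'
from station import imaging,arm
import cv2,pickle
s=arm.observe();print(s["time"],s["ee_pos"],s["tcp_rot"],s["force"],abs(s["qd"]).max(),s["opening"],s["joint_positions"])
W=imaging.camera_model("wrist");im=imaging.capture("wrist");cv2.imwrite("pics/w7.png",cv2.resize(im[:,:,::-1],None,fx=1.5,fy=1.5,interpolation=cv2.INTER_CUBIC))
pickle.dump((W,im),open("w7.pkl","wb"))
E
```

```text
6.3 [ 0.52732932 -0.02571936  0.23076495] [ 3.13925956 -0.00933732 -2.75640196] [ 0.90822575  0.24326112 -2.63659654] 0.008807222278540595 0.021565296133949037 [ 0.19486027  0.69166018 -0.38429746  1.67713891  0.32540048  0.84643633
  1.62656321]
```

View pics/w7.png

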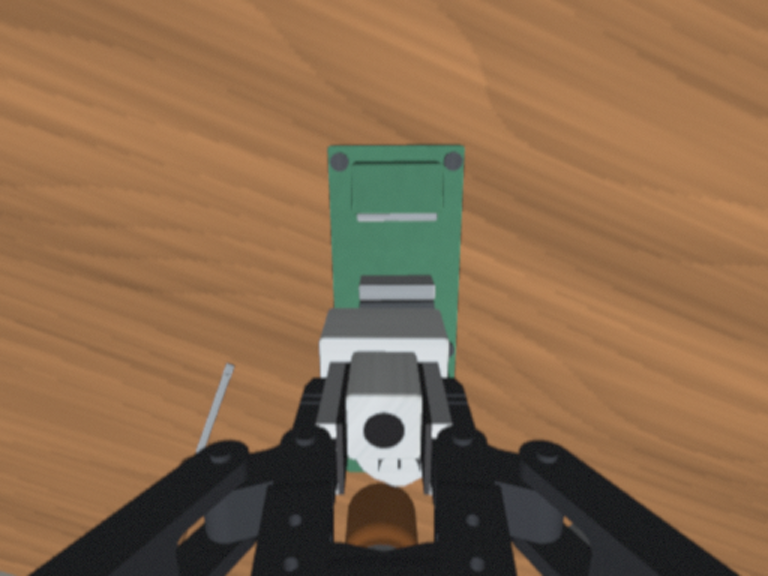

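Vise seen from end on: base corners at (328,145),(463,145) (1.5x), pad line y≈217, moving jaw plate y≈292. Zoom.

```bash
python3 - <<'E'
import cv2,pickle
W,im=pickle.load(open("w7.pkl","rb"))
cv2.imwrite("pics/w7c.png",cv2.resize(im[90:212,208:318,::-1],None,fx=7,fy=7,interpolation=cv2.INTER_CUBIC)[:600])
cv2.imwrite("pics/w7d.png",cv2.resize(im[170:256,208:318,::-1],None,fx=7,fy=7,interpolation=cv2.INTER_CUBIC))
E
```

```text
(no output)
```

View pics/w7c.png

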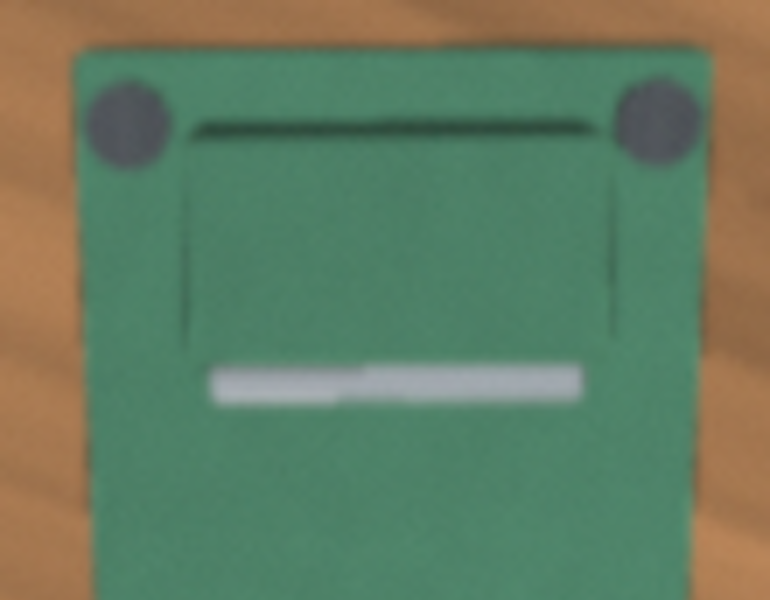

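View pics/w7d.png

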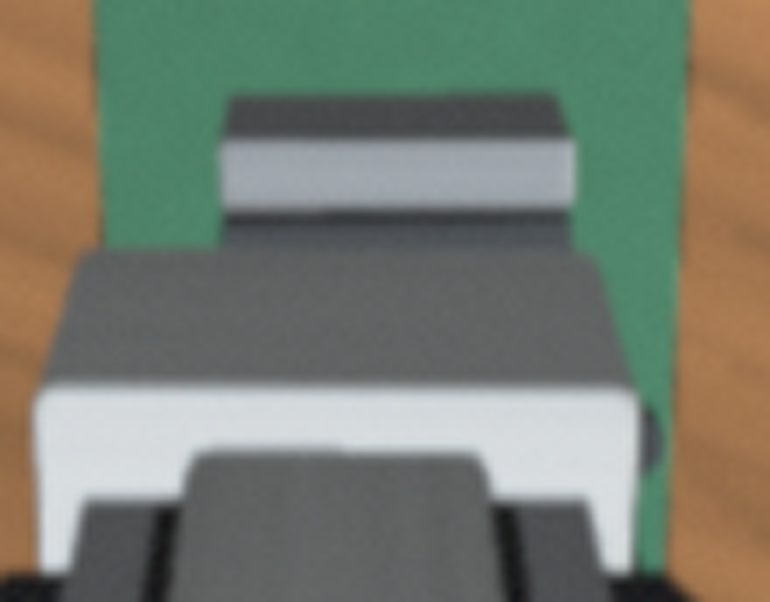

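```bash
python3 - <<'E'
from fitb import *
import pickle
from station import imaging
W,im=pickle.load(open("w7.pkl","rb"));T=imaging.camera_model("top")
c=lambda p:np.array(p)/7+[208,90]-.43
d=lambda p:np.array(p)/7+[208,170]-.43
L=[((.09,.045,.02),c((76,52))),((.09,-.045,.02),c((710,50))),((-.007,.025,.047),d((220,138))),((-.007,-.025,.047),d((576,137))),((0,.025,.047),c((212,404))),((0,-.025,.047),c((584,402)))]
P=np.array([a for a,_ in L]);U=np.array([b for _,b in L])
def f(v):
    Q=P.copy();Q[4:,0]=v[3]; return (pj(W,Tm(v[:3],Q))-U).ravel()
for jz in(.047,.05):
    P[2:4,2]=jz
    r=least_squares(f,[.541,-.011,-2.75,.035]);print(r.x,np.degrees(r.x[2]));print(r.fun.reshape(-1,2).round(1).tolist())
v=r.x
print("block40 edge rows", (pj(W,Tm(v[:3],[(.04,.025,.05),(.07,.027,.05),(-.007,.025,.0215),(0,.045,.02)]))-[208,90])*7)
f5=lambda p:np.array(p)/5+[236,138]-0.4
print("ring top pred",pj(T,Tm(v[:3],[(-.11,0,.076)])),"obs",f5((202,131)), "corners",(pj(T,Tm(v[:3],[(-.145,-.045,.02),(-.145,.045,.02),(.09,.045,.02),(.09,-.045,.02)]))-[236,138])*5, "obs (240,27) (70,100) (270,553) (440,480)")
print("knob",Tm(v[:3],[(-.11,0,.099)]))
E
```

```text
[ 0.5375858  -0.01145948 -2.75086375  0.04078928] -157.6128827762047
[[-1.1, -5.2], [1.3, -5.6], [-0.1, 6.2], [-0.1, 6.0], [-0.1, 0.0], [0.1, -0.0]]
[ 0.53715535 -0.01168713 -2.75135482  0.04030483] -157.64101905729555
[[-1.2, -5.8], [1.3, -6.1], [-0.3, 6.7], [0.2, 6.6], [-0.1, 0.0], [0.1, -0.0]]
block40 edge rows [[207.01895571 407.72979992]
 [185.9844579  176.57774137]
 [223.85922109 679.68152352]
 [ 90.59143623 633.22339523]]
ring top pred [[275.3355305  162.48504581]] obs [276.  163.8] corners [[ 69.19144806 108.02337916]
 [243.91608101  32.44063159]
 [446.90332216 489.86178185]
 [271.74172786 567.89889839]] obs (240,27) (70,100) (270,553) (440,480)
knob [[0.6388854  0.03015779 0.099     ]]
```

```bash
python3 - <<'E'
from fitb import *
import pickle
from station import imaging
W,im=pickle.load(open("w7.pkl","rb"));T=imaging.camera_model("top")
c=lambda p:np.array(p)/7+[208,90]-.43
d=lambda p:np.array(p)/7+[208,170]-.43
yaw=np.radians(-157.64)
def vx(m,uv,z,o):
    p=bp(m,uv,z)-[o[0],o[1],0]; return (np.array([[np.cos(yaw),np.sin(yaw)],[-np.sin(yaw),np.cos(yaw)]])@p[:2]*1000).round(1)
# origin so that (398,366)@z50 -> x40, y0
p=bp(W,c((398,366)),.05)[:2]; R=np.array([[np.cos(yaw),-np.sin(yaw)],[np.sin(yaw),np.cos(yaw)]])
o=p-R@[.04,0]; print("o",o)
for n,uv,z in [("back",c((395,133)),.05),("back bed",c((395,122)),.02),("end20",c((393,51)),.02),("endL",c((76,300)),.02),("endR",c((705,300)),.02),("end0",c((393,45)),.0),("pad47",c((398,404)),.047),("pad50",c((398,404)),.05),
  ("j95 z21",d((398,95)),.0215),("j137 z47",d((398,137)),.047),("j137 z50",d((398,137)),.05),("j210 z47",d((398,210)),.047),("j137 z21",d((398,137)),.0215),("j210z21",d((398,210)),.0215),("padL",c((212,404)),.047),("padR",c((584,402)),.047),("jL",d((220,138)),.047),("jR",d((576,138)),.047)]:
    print(n,vx(W,uv,z,o))
f5=lambda p:np.array(p)/5+[236,138]-0.4
print("top:")
for n,uv,z in [("ring",(202,131),.076),("gb corner back",(240,27),.02),("",(70,100),.02),("end",(270,553),.02),("",(440,480),.02),("padface ends",(280,462),.047),("",(380,412),.047),("jaw plate",(243,365),.047),("",(336,315),.047),("blk",(295,520),.05),("jaw back",(205,290),.05),("",(300,250),.05)]:
    print(n,vx(T,f5(uv),z,o))
E
```

```text
o [ 0.53182516 -0.0139728 ]
back [69.9  0.5]
back bed [69.1 -0.3]
end20 [78.7 -0. ]
endL [44.6 45.4]
endR [ 44. -45.]
end0 [78.8 -0.5]
pad47 [34.4 -0.1]
pad50 [34.9 -0. ]
j95 z21 [-8.6 -0.9]
j137 z47 [-6.9 -0.2]
j137 z50 [-5.9 -0.1]
j210 z47 [-17.7  -0.2]
j137 z21 [-15.2  -0.9]
j210z21 [-27.  -1.]
padL [34.5 24.8]
padR [ 34.5 -25. ]
jL [-6.9 24.6]
jR [ -7.2 -25.1]
top:
ring [-1.125e+02  1.000e-01]
gb corner back [-155.1   43.8]
 [-155.4  -43.7]
end [ 76.3 -43.5]
 [77.5 43.3]
padface ends [ 37.7 -24.8]
 [35.4 26.4]
jaw plate [ -9.4 -22.3]
 [-13.2  26. ]
blk [ 64.3 -29.5]
jaw back [-47.6 -24.7]
 [-47.   22.5]
```

```bash
python3 - <<'E'
from fitb import *
import pickle
from station import imaging,arm
W,im=pickle.load(open("w7.pkl","rb"))
s=arm.observe();Rt=Ro.from_euler("xyz",s["tcp_rot"]).as_matrix();p=s["ee_pos"];print(p,s["tcp_rot"])
d=lambda q:np.array(q)/7+[208,170]-.43
f=lambda q:np.array(q)/1.5-.17
for n,uv,h in [("footL",d((38,390)),.0301),("footR",d((640,390)),.0301),("footbotL",d((85,252)),.0601),("footbotR",d((595,252)),.0601),("lugL",d((190,455)),.0301),("lugR",d((487,455)),.0301),("lugtop hole",f((384,431)),.0011),("lugtopedgeL",f((347,398)),.0011),("lugtopedgeR",f((422,398)),.0011)]:
    b=bp(W,uv,p[2]-h); print(n,(Rt.T@(b-p)*1000).round(1))
c,sn=np.cos(np.radians(-157.64)),np.sin(np.radians(-157.64))
t=np.array([.5318+c*.01375,-.0140+sn*.01375]);print("target",t)
k=np.array([.5318-c*.11,-.0140-sn*.11]);print("knob",k)
E
```

```text
[ 0.52733977 -0.02562428  0.23077986] [ 3.13919584 -0.00929939 -2.75629735]
footL [ 15.7 -20.8  30.2]
footR [15.6 22.  30.3]
footbotL [ 14.4 -20.7  60.2]
footbotR [14.3 22.1 60.3]
lugL [ 10.6 -10.1  30.2]
lugR [10.5 11.2 30.2]
lugtop hole [0.1 0.5 1.1]
lugtopedgeL [10.9 -9.8  1.2]
lugtopedgeR [10.9 11.1  1.2]
target [ 0.51908384 -0.01923084]
knob [0.6335293  0.02784673]
```

Vise: origin (0.5318,-0.0140), yaw -157.64°, pad face x≈34.5. All sizes check (y ±25, back at 70). Move over.

```bash
python3 plan.py 0.5193 -0.0197 0.13 202.36 30
```

```text
n 4
slide [[1.1, 2.1, 25.2], [1.1, 2.1, 25.2], [1.2, 2.1, 25.2], [1.2, 2.1, 25.2]]
twist [[0.0006, -0.0023, -0.0012], [0.0006, -0.0023, -0.0012], [0.0006, -0.0023, -0.0012], [0.0006, -0.0023, -0.0012]]
```

Emit:
move_arm(
  slide=[
    [1,2,25],
    [1,2,25],
    [1,2,25],
    [1,2,25],
    [0,0,0],
    [0,0,0],
    [0,0,0],
  ],
  twist=[
    [0,-0.0025,-0.001],
    [0,-0.0025,-0.001],
    [0,-0.0025,-0.001],
    [0,-0.0025,-0.001],
    [0,0,0],
    [0,0,0],
    [0,0,0],
  ],
)

```text
time: 7.05
ee_pos: [0.5207, -0.015, 0.1297]
tcp_rot: [3.139, 0.004, -2.745]
force: [0.2, -0.6, -2.2]
opening: 0.0215
```

```bash
python3 plan.py 0.5193 -0.0197 0.098 202.36 40; python3 - <<'E'
from station import imaging,arm
import cv2,pickle
W=imaging.camera_model("wrist");im=imaging.capture("wrist");cv2.imwrite("pics/w8.png",cv2.resize(im[:,:,::-1],None,fx=1.5,fy=1.5,interpolation=cv2.INTER_CUBIC))
pickle.dump((W,im),open("w8.pkl","wb"))
E
```

```text
n 1
slide [[3.3, -3.9, 31.6]]
twist [[0.0025, 0.0045, 0.0062]]
```

View pics/w8.png

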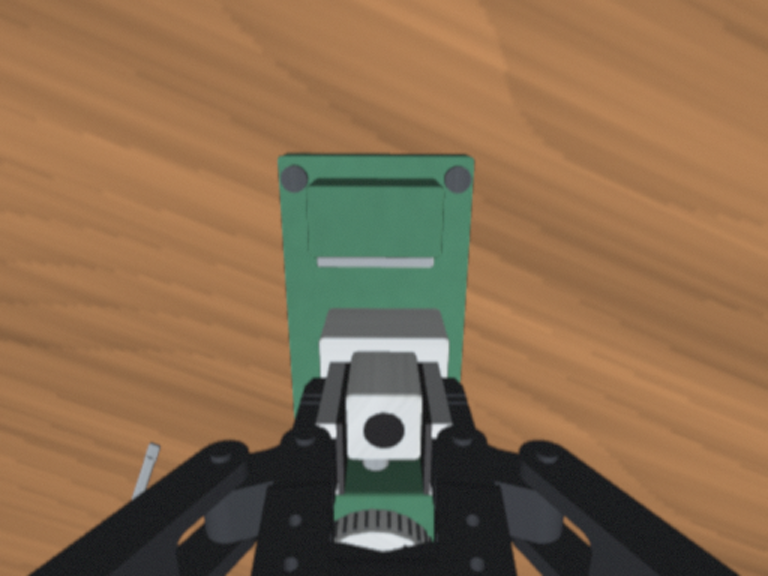

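Emit:
move_arm(
  slide=[
    [3,-4,10],
    [0,0,10],
    [0,0,8],
    [0,0,0],
    [0,0,0],
  ],
  twist=[
    [0.002,0.004,0.006],
    [0,0,0],
    [0,0,0],
    [0,0,0],
    [0,0,0],
  ],
)

```text
time: 7.6
ee_pos: [0.5203, -0.0206, 0.1008]
tcp_rot: [-3.141, 0.003, -2.753]
force: [1.1, -1.1, -1.8]
opening: 0.0211
```

```bash
python3 plan.py 0.5193 -0.0197 0.098 202.36 40; python3 - <<'E'
from station import imaging,arm
import cv2,pickle
from fitb import *
s=arm.observe();print(s["ee_pos"],s["tcp_rot"],abs(s["qd"]).max())
W=imaging.camera_model("wrist");im=imaging.capture("wrist");cv2.imwrite("pics/w9.png",cv2.resize(im[60:270,160:350,::-1],None,fx=2.8,fy=2.8,interpolation=cv2.INTER_CUBIC))
pickle.dump((W,im),open("w9.pkl","wb"))
V=[.5318,-.0140,np.radians(-157.64)]
print(((pj(W,Tm(V,[(.04,.025,.05),(.04,-.025,.05),(.0345,.025,.047),(.0345,-.025,.047),(.08,.045,.02),(.08,-.045,.02)]))-[160,60]+.5)*2.8).round(1).tolist())
E
```

```text
n 1
slide [[0.6, 1.3, 2.8]]
twist [[-0.0009, 0.0026, -0.0012]]
[ 0.52034717 -0.02063392  0.1007812 ] [-3.14071027e+00  2.64260160e-03 -2.75258450e+00] 0.011421842185327194
[[147.8, 366.5], [404.0, 366.1], [150.9, 387.5], [400.7, 387.2], [62.8, 142.1], [487.6, 141.2]]
```

View pics/w9.png

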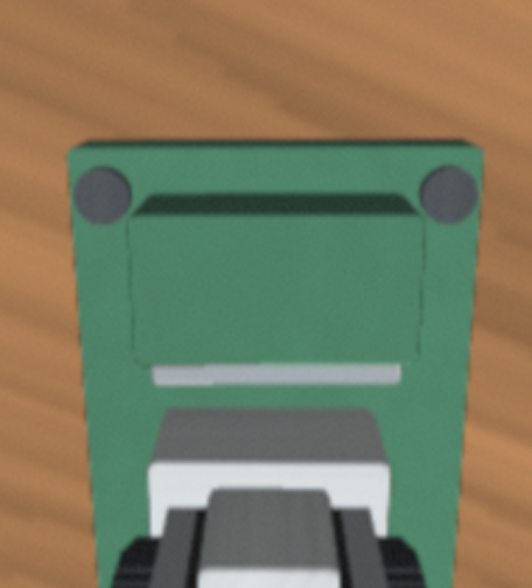

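Emit:
move_arm(
  slide=[
    [0.6,1.2,6],
    [0,0,6],
    [0,0,4],
    [0,0,0],
    [0,0,0],
  ],
  twist=[
    [-0.001,0.002,-0.001],
    [0,0,0],
    [0,0,0],
    [0,0,0],
    [0,0,0],
  ],
)

```text
time: 8.15
ee_pos: [0.5194, -0.0195, 0.0836]
tcp_rot: [3.141, 0.001, -2.751]
force: [1.1, 0.4, -2.5]
opening: 0.0211
```

```bash
python3 plan.py 0.5193 -0.0197 0.0803 202.36 40
```

```text
n 1
slide [[0.2, -0.1, 3.3]]
twist [[0.0002, 0.0009, 0.0001]]
```

Emit:
move_arm(
  slide=[
    [0,0,2],
    [0,0,1.2],
    [0,0,0],
    [0,0,0],
  ],
  twist=[
    [0,0.001,0],
    [0,0,0],
    [0,0,0],
    [0,0,0],
  ],
)

```text
time: 8.55
ee_pos: [0.5196, -0.0195, 0.0805]
tcp_rot: [-3.142, 0.0, -2.751]
force: [-0.4, 0.6, -2.6]
opening: 0.0215
```

Emit:
move_arm(
  slide=[
    [0,0,0.6],
    [0,0,0],
  ],
  twist=[
    [0,0,0],
    [0,0,0],
  ],
)

```text
time: 8.75
ee_pos: [0.5197, -0.0195, 0.0802]
tcp_rot: [-3.141, 0.001, -2.751]
force: [-0.8, 0.0, -2.7]
opening: 0.0214
```

Emit:
move_arm(
  slide=[
    [0,0,0.5],
    [0,0,0],
  ],
  twist=[
    [0,0,0],
    [0,0,0],
  ],
)

```text
time: 8.95
ee_pos: [0.5198, -0.0195, 0.0802]
tcp_rot: [-3.141, 0.001, -2.751]
force: [0.3, 0.1, -2.1]
opening: 0.0208
```

Emit:
move_arm(
  slide=[
    [0,0,1],
    [0,0,0.5],
  ],
  twist=[
    [0,0,0],
    [0,0,0],
  ],
)

```text
time: 9.15
ee_pos: [0.5199, -0.0196, 0.0801]
tcp_rot: [-3.14, 0.002, -2.752]
force: [-4.3, 0.8, 12.0]
opening: 0.0214
```

Emit:
move_arm(
  slide=[
    [0,0,0],
    [0,0,0],
  ],
  twist=[
    [0,0,0],
    [0,0,0],
  ],
)

```text
time: 9.35
ee_pos: [0.5199, -0.0195, 0.0802]
tcp_rot: [-3.14, 0.002, -2.751]
force: [-0.1, 1.4, -2.1]
opening: 0.0214
```

Emit:
move_arm(
  slide=[
    [0,0,0],
    [0,0,0],
    [0,0,0],
    [0,0,0],
  ],
  twist=[
    [0,0,0],
    [0,0,0],
    [0,0,0],
    [0,0,0],
  ],
  fingers=0.0,
)

```text
time: 9.75
ee_pos: [0.5201, -0.0195, 0.08]
tcp_rot: [-3.14, 0.003, -2.752]
force: [0.6, -0.3, -0.6]
opening: 0.0427
```

Emit:
move_arm(
  slide=[
    [0,0,-10],
    [0,0,-25],
    [0,0,-40],
    [0,0,-40],
    [0,0,-40],
    [0,0,0],
    [0,0,0],
    [0,0,0],
  ],
  twist=[
    [0,0,0],
    [0,0,0],
    [0,0,0],
    [0,0,0],
    [0,0,0],
    [0,0,0],
    [0,0,0],
    [0,0,0],
  ],
)

```text
time: 10.55
ee_pos: [0.5185, -0.0189, 0.245]
tcp_rot: [-3.14, 0.003, -2.75]
force: [-0.2, 0.4, -0.8]
opening: 0.0427
```

```bash
python3 - <<'E'
from station import imaging,arm
import cv2,pickle
from fitb import *
s=arm.observe();print(s["time"],s["ee_pos"],s["tcp_rot"],abs(s["qd"]).max())
W=imaging.camera_model("wrist");im=imaging.capture("wrist");cv2.imwrite("pics/w10.png",cv2.resize(im[:,:,::-1],None,fx=1.5,fy=1.5,interpolation=cv2.INTER_CUBIC))
cv2.imwrite("pics/w10c.png",cv2.resize(im[90:240,190:330,::-1],None,fx=4,fy=4,interpolation=cv2.INTER_CUBIC))
pickle.dump((W,im),open("w10.pkl","wb"))
E
```

```text
10.55 [ 0.51851122 -0.01894879  0.2450356 ] [-3.14037560e+00  3.03727505e-03 -2.75001066e+00] 0.011649350250689996
```

View pics/w10.png

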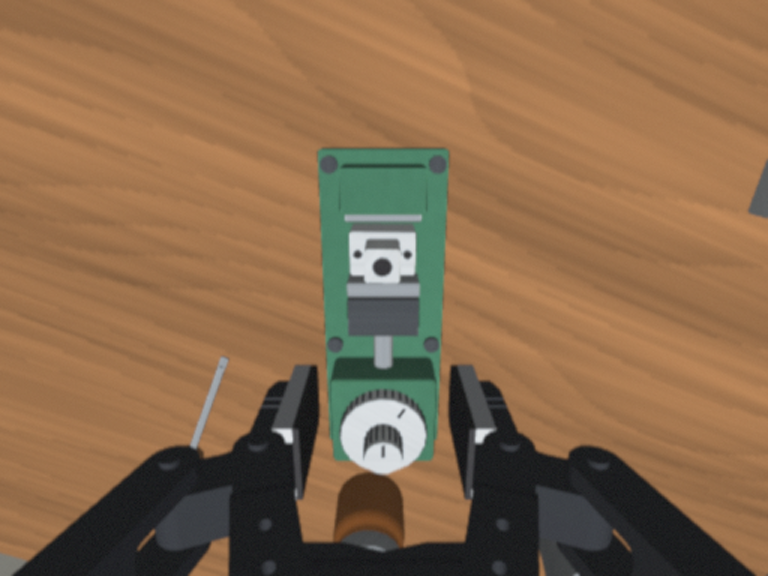

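View pics/w10c.png

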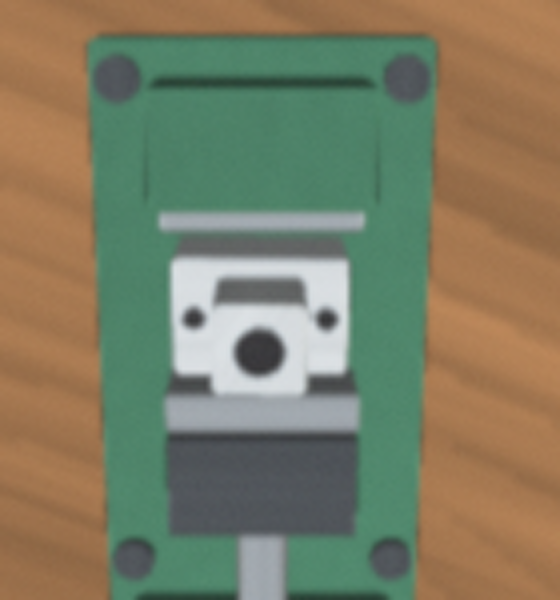

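```bash
python3 - <<'E'
from fitb import *
import pickle
W,im=pickle.load(open("w10.pkl","rb"))
U=np.array([(172,258),(349,258),(346,375),(174,375),(212,395),(307,395)])/4+[190,90]-.4
P=np.array([(a,b,.05),(a,-b,.05),(-a,-b,.05),(-a,b,.05),(-l,l,.079),(-l,-l,.079)])
r=fit(W,P,U,[.519,-.019,-2.75]);print(r.x,np.degrees(r.x[2]));print(r.fun.reshape(-1,2).round(1).tolist())
V=[.5318,-.0140,np.radians(-157.64)];c,s=np.cos(V[2]),np.sin(V[2]);q=r.x[:2]-V[:2];print("in vise",c*q[0]+s*q[1],-s*q[0]+c*q[1])
v=lambda uv:np.array(uv)/1.5-.17
print("pred knob top, ring top c, mark r27", (pj(W,Tm(V,[(-.11,0,.099),(-.11,0,.076),(-.11,.03,.076),(-.11,-.03,.076),(-.11+.0125,0,.099),(-.11,.0125,.099),(-.11,-.0125,.099)]))+.17)*1.5)
q=bp(W,v((403,413)),.076)[:2]-V[:2];print("mark in vise",c*q[0]+s*q[1],-s*q[0]+c*q[1])
cv2.imwrite("pics/w10k.png",cv2.resize(im[235:325,205:305,::-1],None,fx=7,fy=7,interpolation=cv2.INTER_CUBIC)[:600])
E
```

```text
[ 0.51904695 -0.01960991 -2.75223514] -157.69145796636826
[[-0.4, -0.2], [0.3, -0.1], [0.4, -0.1], [-0.3, -0.2], [-0.1, 0.3], [0.1, 0.3]]
in vise 0.013928315040707288 0.00033653333863423087
pred knob top, ring top c, mark r27 [[382.48514003 457.62115776]
 [382.61397474 435.80151858]
 [339.43898187 435.73261223]
 [425.80205701 435.87044581]
 [382.48094538 441.45941398]
 [363.26133185 457.58900472]
 [401.71154274 457.65331514]]
mark in vise -0.09155094019608337 -0.013911606508732674
```

View pics/w10k.png

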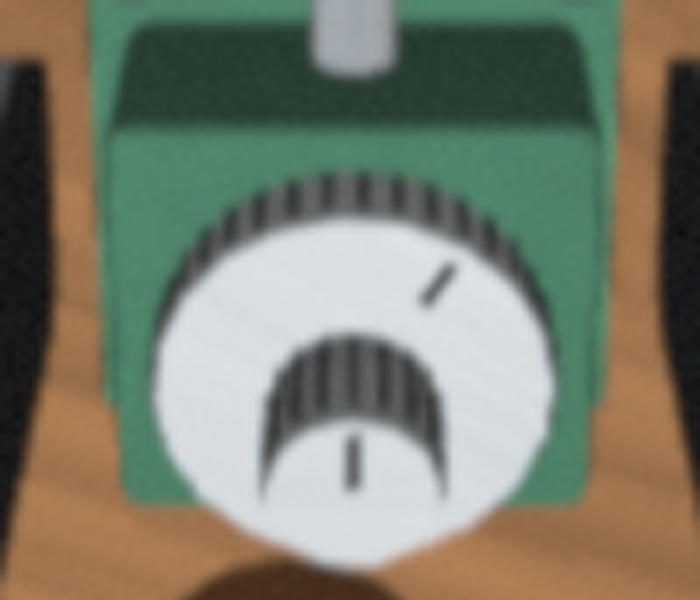

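```bash
python3 plan.py 0.6333 0.0283 0.17 202.36 35
```

```text
n 5
slide [[-24.8, -0.0, 15.0], [-24.8, -0.0, 15.0], [-24.8, -0.0, 15.0], [-24.8, -0.0, 15.0], [-24.8, -0.0, 14.9]]
twist [[-0.0002, 0.0005, 0.0003], [-0.0002, 0.0005, 0.0003], [-0.0002, 0.0005, 0.0003], [-0.0002, 0.0005, 0.0003], [-0.0002, 0.0005, 0.0003]]
```

Emit:
move_arm(
  slide=[
    [-25,0,13],
    [-25,0,13],
    [-25,0,13],
    [-25,0,13],
    [-25,0,13],
    [0,0,0],
    [0,0,0],
    [0,0,0],
  ],
  twist=[
    [0,0.001,0],
    [0,0.001,0],
    [0,0.001,0],
    [0,0,0],
    [0,0,0],
    [0,0,0],
    [0,0,0],
    [0,0,0],
  ],
)

```text
time: 11.4
ee_pos: [0.6346, 0.0301, 0.1696]
tcp_rot: [3.14, -0.013, -2.749]
force: [-0.0, -0.1, -0.2]
opening: 0.0428
```

```bash
python3 plan.py 0.6333 0.0283 0.145 202.36 35; python3 - <<'E'
from station import imaging,arm
import cv2,pickle
from fitb import *
s=arm.observe();print(s["time"],s["ee_pos"],s["tcp_rot"],s["joint_positions"])
W=imaging.camera_model("wrist");im=imaging.capture("wrist");cv2.imwrite("pics/w11.png",cv2.resize(im[:,:,::-1],None,fx=1.5,fy=1.5,interpolation=cv2.INTER_CUBIC))
V=[.5318,-.0140,np.radians(-157.64)]
print((pj(W,Tm(V,[(-.11,0,.099),(-.11,0.03,.076),(-.11,-.03,.076),(-.11,.0125,.099),(-.11,-.0125,.099)]))+.17)*1.5)
E
```

```text
n 1
slide [[1.6, -1.2, 24.6]]
twist [[0.0014, -0.0129, 0.0021]]
11.4 [0.63460739 0.03011026 0.16959187] [ 3.14016162 -0.01287075 -2.74921283] [ 0.05853809  0.92326119 -0.35946869  1.32538933  0.34944494  0.96781858
  1.59123139]
[[378.36973007 329.15861464]
 [314.29371653 309.52384846]
 [443.3447579  309.6437256 ]
 [348.61607241 329.13221722]
 [408.11961528 329.18500872]]
```

View pics/w11.png

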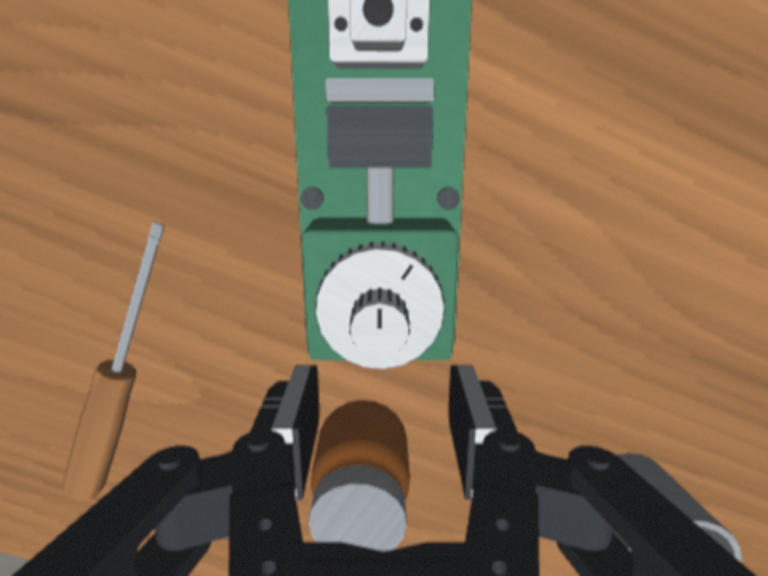

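Emit:
move_arm(
  slide=[
    [1.6,-1,10],
    [0,0,12],
    [0,0,10],
    [0,0,0],
    [0,0,0],
    [0,0,0],
  ],
  twist=[
    [0.001,-0.013,0.002],
    [0,0,0],
    [0,0,0],
    [0,0,0],
    [0,0,0],
    [0,0,0],
  ],
)

```text
time: 12.05
ee_pos: [0.633, 0.0273, 0.1379]
tcp_rot: [-3.141, 0.001, -2.752]
force: [-0.1, -0.4, -0.3]
opening: 0.0428
```

```bash
python3 plan.py 0.6333 0.0285 0.1035 202.36 60
```

```text
n 1
slide [[-0.7, 1.0, 34.4]]
twist [[-0.0007, 0.0011, -0.001]]
```

Emit:
move_arm(
  slide=[
    [-0.7,1,10],
    [0,0,10],
    [0,0,8],
    [0,0,4],
    [0,0,0],
    [0,0,0],
    [0,0,0],
  ],
  twist=[
    [0,0.001,-0.001],
    [0,0,0],
    [0,0,0],
    [0,0,0],
    [0,0,0],
    [0,0,0],
    [0,0,0],
  ],
)

```text
time: 12.75
ee_pos: [0.6334, 0.0288, 0.1031]
tcp_rot: [-3.141, 0.0, -2.751]
force: [0.3, -0.2, 0.0]
opening: 0.0431
```

```bash
python3 plan.py 0.6333 0.0285 0.1035 202.36 60; python3 - <<'E'
from station import imaging,arm
import cv2
s=arm.observe();print(s["time"],s["ee_pos"],s["force"],s["moment"])
im=imaging.capture("wrist");cv2.imwrite("pics/w12.png",cv2.resize(im[160:330,140:370,::-1],None,fx=3,fy=3,interpolation=cv2.INTER_CUBIC))
im=imaging.capture("scene");cv2.imwrite("pics/s12.png",cv2.resize(im[130:260,160:300,::-1],None,fx=4,fy=4,interpolation=cv2.INTER_CUBIC))
E
```

```text
n 1
slide [[0.2, -0.3, -0.4]]
twist [[-0.0007, 0.0001, 0.0004]]
12.75 [0.63337509 0.02880708 0.10307995] [ 0.2954135  -0.20928659  0.00102093] [0.03945055 0.01085865 0.0699832 ]
```

View pics/w12.png

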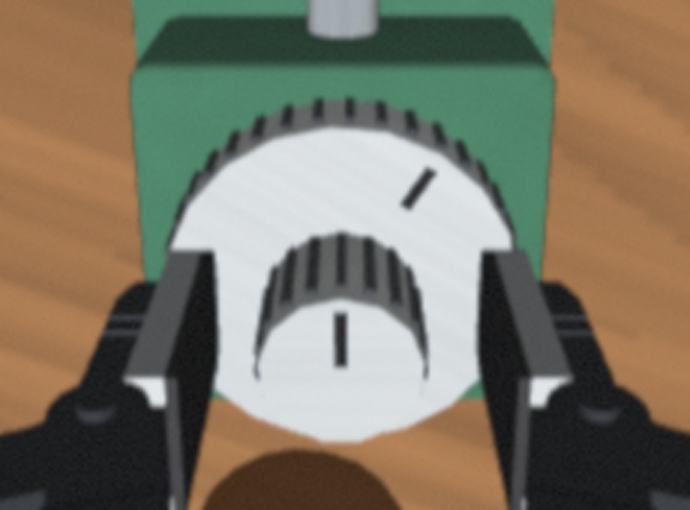

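View pics/s12.png

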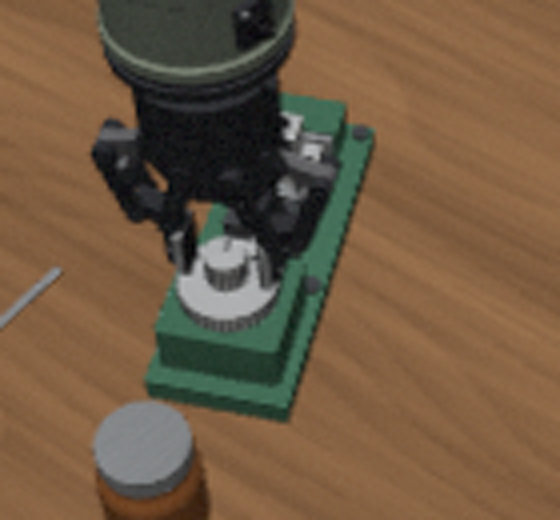

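Emit:
move_arm(
  slide=[
    [0.2,-0.3,-0.4],
    [0,0,0],
    [0,0,0],
    [0,0,0],
    [0,0,0],
    [0,0,0],
    [0,0,0],
  ],
  twist=[
    [0,0,0],
    [0,0,0],
    [0,0,0],
    [0,0,0],
    [0,0,0],
    [0,0,0],
    [0,0,0],
  ],
  fingers=1,
  newtons=80,
)

```text
time: 13.55
ee_pos: [0.6337, 0.0279, 0.1044]
tcp_rot: [-3.14, 0.001, -2.752]
force: [-0.7, -1.2, -0.6]
opening: 0.0224
```

```bash
python3 - <<'E'
from station import imaging,arm
import cv2
s=arm.observe();print(s["time"],s["ee_pos"],s["tcp_rot"],s["force"],s["moment"],s["opening"])
im=imaging.capture("wrist");cv2.imwrite("pics/w13.png",cv2.resize(im[160:330,140:370,::-1],None,fx=3,fy=3,interpolation=cv2.INTER_CUBIC))
im=imaging.capture("scene");cv2.imwrite("pics/s13.png",cv2.resize(im[160:240,185:265,::-1],None,fx=7,fy=7,interpolation=cv2.INTER_CUBIC))
E
```

```text
13.55 [0.6336695  0.0278814  0.10443356] [-3.13986308e+00  1.11998964e-03 -2.75151407e+00] [-0.71137686 -1.20034447 -0.62866697] [-0.09045926 -0.03408607 -0.01443741] 0.022402960965837125
```

View pics/w13.png

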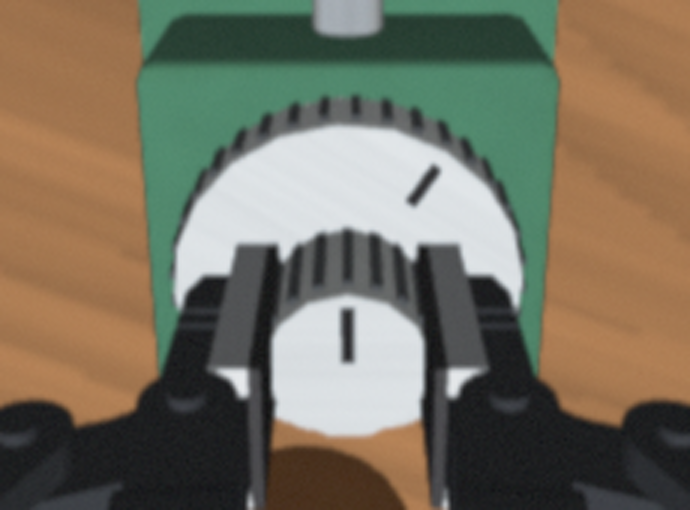

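View pics/s13.png

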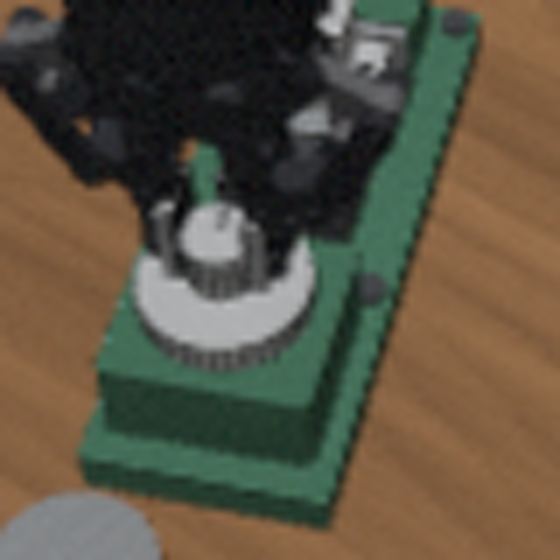

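Emit:
move_arm(
  slide=[
    [0,0,0],
    [0,0,0],
    [0,0,0],
  ],
  twist=[
    [0,0,0.1],
    [0,0,0.1],
    [0,0,0.1],
  ],
)

```text
time: 13.95
ee_pos: [0.6336, 0.0283, 0.1044]
tcp_rot: [-3.141, 0.002, -3.059]
force: [-0.5, 0.4, -1.3]
opening: 0.0226
```

```bash
cat > st.py <<'E'
from station import imaging,arm
import cv2,sys,numpy as np
s=arm.observe();print(s["time"],s["ee_pos"].round(4),s["tcp_rot"].round(4),"F",s["force"].round(2),"M",s["moment"].round(3),s["opening"].round(4),"q7",s["joint_positions"][6].round(3),"qd",s["qd"].round(2))
if len(sys.argv)>1:
    n=sys.argv[1]
    im=imaging.capture("wrist");cv2.imwrite(f"pics/w{n}.png",cv2.resize(im[160:330,140:370,::-1],None,fx=3,fy=3,interpolation=cv2.INTER_CUBIC))
E
python3 st.py 14
```

```text
Traceback (most recent call last):
  File "st.py", line 3, in <module>
    s=arm.observe();print(s["time"],s["ee_pos"].round(4),s["tcp_rot"].round(4),"F",s["force"].round(2),"M",s["moment"].round(3),s["opening"].round(4),"q7",s["joint_positions"][6].round(3),"qd",s["qd"].round(2))
                                                                                                                                ^^^^^^^^^^^^^^^^^^
AttributeError: 'float' object has no attribute 'round'
```

```bash
sed -i 's/s\["opening"\].round(4)/round(s["opening"],4)/' st.py; python3 st.py 14
```

```text
13.95 [0.6336 0.0283 0.1044] [-3.1413e+00  1.6000e-03 -3.0588e+00] F [-0.54  0.41 -1.34] M [0.043 0.07  0.294] 0.0226 q7 1.319 qd [-0.12 -0.02  0.27  0.01 -0.31 -0.07 -0.79]
```

View pics/w14.png

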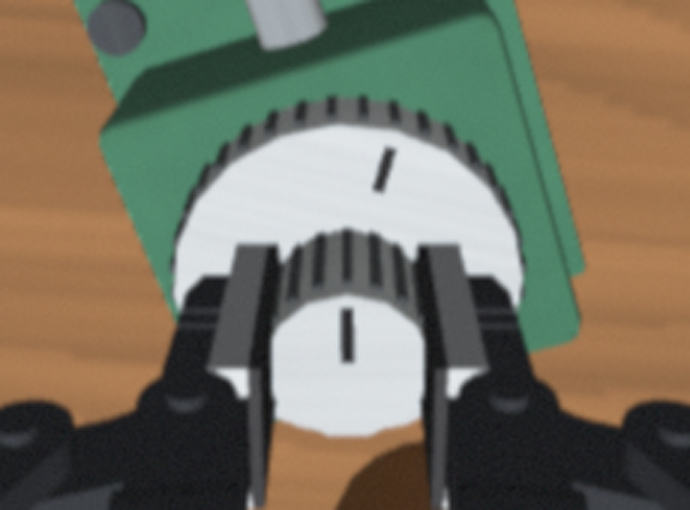

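Emit:
move_arm(
  slide=[
    [0,0,0],
    [0,0,0],
    [0,0,0],
    [0,0,0],
    [0,0,0],
    [0,0,0],
  ],
  twist=[
    [0,0,0.12],
    [0,0,0.12],
    [0,0,0.12],
    [0,0,0.12],
    [0,0,0.12],
    [0,0,0.12],
  ],
)

```text
time: 14.6
ee_pos: [0.6339, 0.0294, 0.1044]
tcp_rot: [3.139, 0.001, 2.487]
force: [0.7, -0.2, -2.6]
opening: 0.022
```

```bash
python3 st.py; python3 plan.py 0.6336 0.0283 0.1044 112
```

```text
14.6 [0.6339 0.0294 0.1044] [3.1393e+00 1.3000e-03 2.4870e+00] F [ 0.68 -0.25 -2.61] M [-0.048 -0.241  0.296] 0.022 q7 0.768 qd [-0.15  0.    0.33  0.   -0.39 -0.03 -0.9 ]
n 4
slide [[-0.1, -0.3, 0.0], [-0.1, -0.2, 0.0], [-0.2, -0.2, 0.0], [-0.2, -0.2, 0.0]]
twist [[0.0006, 0.0002, 0.133], [0.0006, 0.0002, 0.133], [0.0006, 0.0002, 0.133], [0.0006, 0.0002, 0.133]]
```

Emit:
move_arm(
  slide=[
    [-0.3,-0.4,0],
    [-0.2,-0.2,0],
    [0,-0.2,0],
    [0,0,0],
    [0,0,0],
  ],
  twist=[
    [0,0,0.12],
    [0,0,0.12],
    [0,0,0.12],
    [0,0,0.06],
    [0,0,0.06],
  ],
)

```text
time: 15.1
ee_pos: [0.6344, 0.0298, 0.1044]
tcp_rot: [3.137, -0.0, 1.998]
force: [1.3, -0.8, -0.1]
opening: 0.0223
```

```bash
python3 st.py 15; python3 - <<'E'
from station import imaging
import cv2
im=imaging.capture("wrist");cv2.imwrite("pics/w15f.png",cv2.resize(im[:,:,::-1],None,fx=1.5,fy=1.5))
E
```

```text
15.1 [0.6344 0.0298 0.1044] [ 3.1369e+00 -3.0000e-04  1.9984e+00] F [ 1.28 -0.83 -0.09] M [-0.26  -0.108  0.269] 0.0223 q7 0.41 qd [-0.08  0.01  0.17  0.   -0.2   0.   -0.45]
```

View pics/w15f.png

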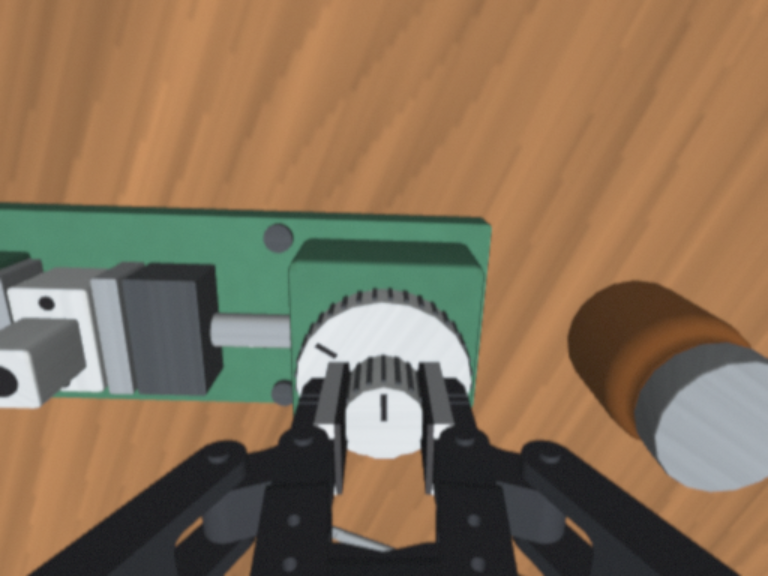

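```bash
python3 st.py;python3 plan.py 0.6336 0.0284 0.1044 103
```

```text
15.2 [0.6344 0.0299 0.1044] [ 3.1369e+00 -1.0000e-04  1.9994e+00] F [ 2.3  -0.58 -0.84] M [-0.217 -0.259 -0.017] 0.0222 q7 0.41 qd [ 0.01 -0.   -0.02  0.    0.02  0.    0.05]
n 2
slide [[-0.5, -0.7, 0.0], [-0.6, -0.6, 0.0]]
twist [[0.0023, -0.0003, 0.1008], [0.0023, -0.0003, 0.1008]]
```

Emit:
move_arm(
  slide=[
    [-0.5,-0.7,0],
    [-0.4,-0.5,0],
  ],
  twist=[
    [0.003,0,0.1],
    [0.002,0,0.1],
  ],
)

```text
time: 15.4
ee_pos: [0.6347, 0.0299, 0.1045]
tcp_rot: [3.139, -0.002, 1.803]
force: [5.7, 1.9, -5.2]
opening: 0.022
```

```bash
python3 st.py
```

```text
15.4 [0.6347 0.0299 0.1045] [ 3.1390e+00 -2.1000e-03  1.8034e+00] F [ 5.7   1.9  -5.19] M [ 0.35  -1.132  0.289] 0.022 q7 0.267 qd [-0.11  0.02  0.26 -0.01 -0.32  0.03 -0.7 ]
```

Emit:
move_arm(
  slide=[
    [0,0,0],
  ],
  twist=[
    [0,0,0.06],
  ],
)

```text
time: 15.5
ee_pos: [0.6349, 0.03, 0.1044]
tcp_rot: [3.139, -0.002, 1.744]
force: [0.0, -2.9, -0.0]
opening: 0.022
```

```bash
python3 st.py
```

```text
15.5 [0.6349 0.03   0.1044] [ 3.1388e+00 -2.3000e-03  1.7436e+00] F [ 0.02 -2.86 -0.02] M [-0.675  0.079  0.284] 0.022 q7 0.223 qd [-0.07  0.01  0.15  0.   -0.19  0.01 -0.41]
```

Emit:
move_arm(
  slide=[
    [0,0,0],
  ],
  twist=[
    [0,0,0.06],
  ],
)

```text
time: 15.6
ee_pos: [0.6349, 0.03, 0.1044]
tcp_rot: [3.139, -0.002, 1.685]
force: [1.0, -1.3, -0.3]
opening: 0.0222
```

```bash
python3 st.py
```

```text
15.6 [0.6349 0.03   0.1044] [ 3.1389e+00 -2.4000e-03  1.6849e+00] F [ 0.99 -1.3  -0.29] M [-0.286 -0.143  0.261] 0.0222 q7 0.18 qd [-0.07  0.02  0.16  0.   -0.19  0.02 -0.44]
```

Emit:
move_arm(
  slide=[
    [0,0,0],
  ],
  twist=[
    [0,0,0.05],
  ],
)

```text
time: 15.7
ee_pos: [0.635, 0.03, 0.1044]
tcp_rot: [3.139, -0.002, 1.636]
force: [1.3, -1.2, -0.6]
opening: 0.0224
```

```bash
python3 st.py
```

```text
15.7 [0.635  0.03   0.1044] [ 3.1390e+00 -2.5000e-03  1.6364e+00] F [ 1.3  -1.21 -0.56] M [-0.233 -0.258  0.301] 0.0224 q7 0.144 qd [-0.06  0.01  0.13 -0.   -0.16  0.02 -0.35]
```

Emit:
move_arm(
  slide=[
    [0,0,0],
  ],
  twist=[
    [0,0,0.05],
  ],
)

```text
time: 15.8
ee_pos: [0.6351, 0.03, 0.1044]
tcp_rot: [3.139, -0.003, 1.588]
force: [0.8, -1.2, -1.1]
opening: 0.0223
```

```bash
python3 st.py
```

```text
15.8 [0.6351 0.03   0.1044] [ 3.1390e+00 -2.6000e-03  1.5882e+00] F [ 0.8  -1.24 -1.14] M [-0.156 -0.241  0.317] 0.0223 q7 0.109 qd [-0.06  0.01  0.13  0.   -0.16  0.01 -0.35]
```

Emit:
move_arm(
  slide=[
    [0,0,0],
  ],
  twist=[
    [0,0,0.05],
  ],
)

```text
time: 15.9
ee_pos: [0.6351, 0.03, 0.1044]
tcp_rot: [3.139, -0.003, 1.54]
force: [0.6, -0.9, -1.4]
opening: 0.0224
```

```bash
python3 st.py
```

```text
15.9 [0.6351 0.03   0.1044] [ 3.139e+00 -2.800e-03  1.540e+00] F [ 0.6  -0.87 -1.41] M [-0.204 -0.229  0.284] 0.0224 q7 0.073 qd [-0.06  0.01  0.13  0.   -0.16  0.02 -0.35]
```

Emit:
move_arm(
  slide=[
    [0,0,0],
  ],
  twist=[
    [0,0,0.05],
  ],
)

```text
time: 16.0
ee_pos: [0.6352, 0.03, 0.1044]
tcp_rot: [3.139, -0.003, 1.492]
force: [0.4, -1.0, -0.3]
opening: 0.0225
```

```bash
python3 st.py
```

```text
16.0 [0.6352 0.03   0.1044] [ 3.1391e+00 -3.0000e-03  1.4919e+00] F [ 0.4  -0.96 -0.29] M [-0.246 -0.302  0.294] 0.0225 q7 0.038 qd [-0.06  0.01  0.13 -0.   -0.15  0.02 -0.35]
```

Emit:
move_arm(
  slide=[
    [0,0,0],
  ],
  twist=[
    [0,0,0.05],
  ],
)

```text
time: 16.1
ee_pos: [0.6353, 0.03, 0.1044]
tcp_rot: [3.139, -0.003, 1.444]
force: [1.1, -0.6, -1.2]
opening: 0.0226
```

```bash
python3 st.py
```

```text
16.1 [0.6353 0.03   0.1044] [ 3.1391 -0.0032  1.4437] F [ 1.1  -0.57 -1.23] M [-0.229 -0.282  0.289] 0.0226 q7 0.002 qd [-0.06  0.02  0.13  0.   -0.16  0.02 -0.35]
```

Emit:
move_arm(
  slide=[
    [0,0,0],
  ],
  twist=[
    [0,0,0.05],
  ],
)

```text
time: 16.2
ee_pos: [0.6354, 0.03, 0.1044]
tcp_rot: [3.139, -0.003, 1.396]
force: [0.8, 0.3, -1.2]
opening: 0.0221
```

```bash
python3 st.py; python3 - <<'E'
from station import imaging
import cv2
im=imaging.capture("wrist");cv2.imwrite("pics/w16.png",cv2.resize(im[:,:,::-1],None,fx=1.5,fy=1.5))
im=imaging.capture("top");cv2.imwrite("pics/t16.png",cv2.resize(im[138:254,236:336,::-1],None,fx=5,fy=5,interpolation=cv2.INTER_CUBIC))
im=imaging.capture("scene");cv2.imwrite("pics/s16.png",cv2.resize(im[130:260,160:300,::-1],None,fx=4,fy=4,interpolation=cv2.INTER_CUBIC))
E
```

```text
16.2 [0.6354 0.03   0.1044] [ 3.1391 -0.0034  1.3955] F [ 0.8   0.31 -1.18] M [-0.239 -0.293  0.28 ] 0.0221 q7 -0.034 qd [-0.06  0.01  0.13  0.   -0.15  0.02 -0.35]
```

View pics/t16.png

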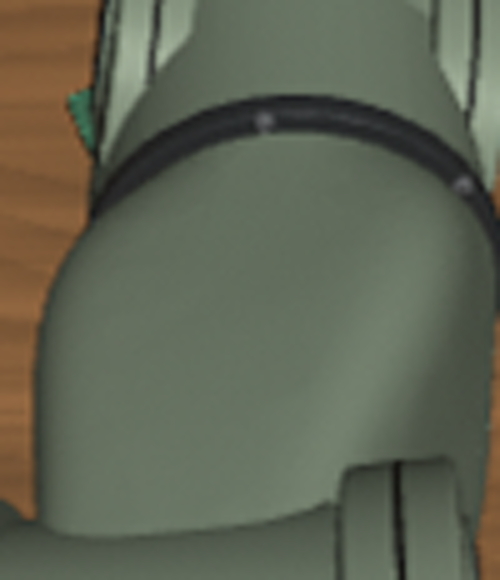

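View pics/w16.png

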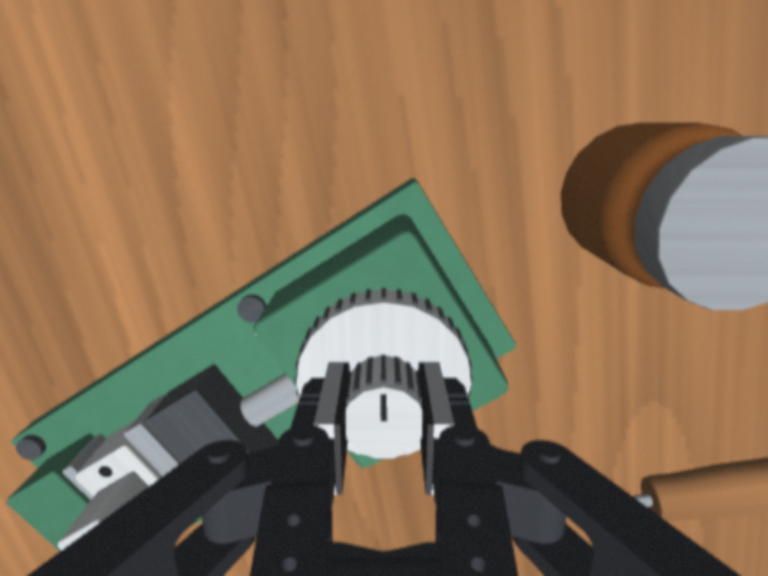

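Emit:
move_arm(
  slide=[
    [0,0,0],
  ],
  twist=[
    [0,0,0.05],
  ],
)

```text
time: 16.45
ee_pos: [0.6354, 0.03, 0.1044]
tcp_rot: [3.139, -0.004, 1.35]
force: [2.6, -1.6, -1.6]
opening: 0.0223
```

```bash
python3 st.py
```

```text
16.45 [0.6354 0.03   0.1044] [ 3.1392 -0.0037  1.3503] F [ 2.59 -1.62 -1.62] M [-0.197 -0.332  0.279] 0.0223 q7 -0.067 qd [-0.06  0.02  0.13  0.   -0.16  0.02 -0.38]
```

View pics/s16.png

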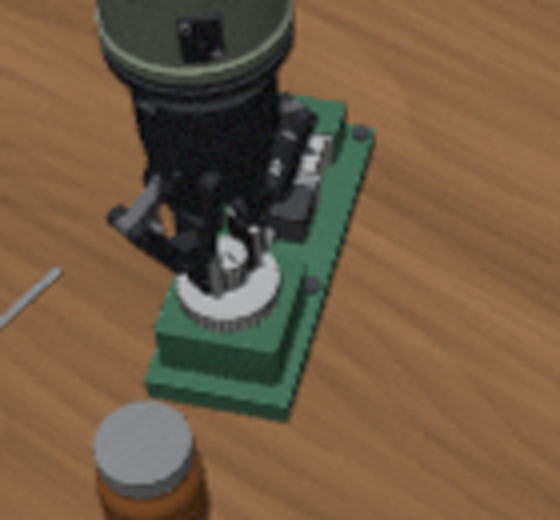

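Emit:
move_arm(
  slide=[
    [0,0,0],
  ],
  twist=[
    [0,0,0.05],
  ],
)

```text
time: 16.55
ee_pos: [0.6355, 0.0299, 0.1044]
tcp_rot: [3.139, -0.004, 1.302]
force: [1.2, -2.0, -1.2]
opening: 0.0223
```

```bash
python3 st.py
```

```text
16.55 [0.6355 0.0299 0.1044] [ 3.1392 -0.0038  1.302 ] F [ 1.23 -2.01 -1.19] M [-0.216 -0.378  0.257] 0.0223 q7 -0.103 qd [-0.05  0.02  0.13  0.   -0.15  0.02 -0.34]
```

Emit:
move_arm(
  slide=[
    [0,0,0],
  ],
  twist=[
    [0,0,0.05],
  ],
)

```text
time: 16.65
ee_pos: [0.6356, 0.0299, 0.1044]
tcp_rot: [3.139, -0.004, 1.254]
force: [1.8, -0.6, -1.0]
opening: 0.022
```

```bash
python3 st.py
```

```text
16.65 [0.6356 0.0299 0.1044] [ 3.1394 -0.0041  1.2537] F [ 1.81 -0.56 -1.02] M [-0.318 -0.325  0.306] 0.022 q7 -0.139 qd [-0.05  0.02  0.13  0.   -0.15  0.02 -0.36]
```

Emit:
move_arm(
  slide=[
    [0,0,0],
  ],
  twist=[
    [0,0,0.05],
  ],
)

```text
time: 16.75
ee_pos: [0.6356, 0.0299, 0.1044]
tcp_rot: [3.139, -0.004, 1.205]
force: [1.7, -1.4, -0.6]
opening: 0.0221
```

```bash
python3 st.py
```

```text
16.75 [0.6356 0.0299 0.1044] [ 3.1395 -0.0042  1.2053] F [ 1.72 -1.41 -0.63] M [-0.266 -0.379  0.408] 0.0221 q7 -0.175 qd [-0.05  0.02  0.13  0.   -0.15  0.03 -0.36]
```

Emit:
move_arm(
  slide=[
    [0,0,0],
  ],
  twist=[
    [0,0,0.02],
  ],
)

```text
time: 16.85
ee_pos: [0.6357, 0.0299, 0.1044]
tcp_rot: [3.14, -0.004, 1.187]
force: [1.5, -1.7, 0.3]
opening: 0.0223
```

```bash
python3 st.py
```

```text
16.85 [0.6357 0.0299 0.1044] [ 3.1395 -0.0043  1.1868] F [ 1.54 -1.68  0.31] M [-0.308 -0.244  0.361] 0.0223 q7 -0.188 qd [-0.02  0.01  0.04  0.   -0.05  0.01 -0.12]
```

Emit:
move_arm(
  slide=[
    [0,0,0],
  ],
  twist=[
    [0,0,0.03],
  ],
)

```text
time: 16.95
ee_pos: [0.6357, 0.0299, 0.1044]
tcp_rot: [3.14, -0.004, 1.158]
force: [2.0, -1.1, -0.8]
opening: 0.0223
```

```bash
python3 st.py
```

```text
16.95 [0.6357 0.0299 0.1044] [ 3.1396 -0.0044  1.158 ] F [ 2.04 -1.07 -0.83] M [-0.304 -0.344  0.367] 0.0223 q7 -0.21 qd [-0.04  0.01  0.08 -0.   -0.1   0.02 -0.23]
```

```bash
python3 - <<'E'
from station import imaging
import cv2,pickle
from fitb import *
W=imaging.camera_model("wrist")
im=imaging.capture("wrist");cv2.imwrite("pics/w17.png",cv2.resize(im[260:384,0:180,::-1],None,fx=4.4,fy=4.4,interpolation=cv2.INTER_CUBIC))
pickle.dump((W,im),open("w17.pkl","wb"))
V=[.5318,-.0140,np.radians(-157.64)]
print(((pj(W,Tm(V,[(.04,-.025,.05),(.04,.025,.05),(.0345,-.025,.047),(.07,-.027,.05),(.08,-.045,.02)]))-[0,260]+.4)*4.4).round(0).tolist())
im=imaging.capture("scene");cv2.imwrite("pics/s17.png",cv2.resize(im[140:205,210:265,::-1],None,fx=9,fy=9,interpolation=cv2.INTER_CUBIC))
E
```

```text
[[327.0, 428.0], [589.0, 596.0], [358.0, 392.0], [209.0, 528.0], [193.0, 358.0]]
```

View pics/w17.png

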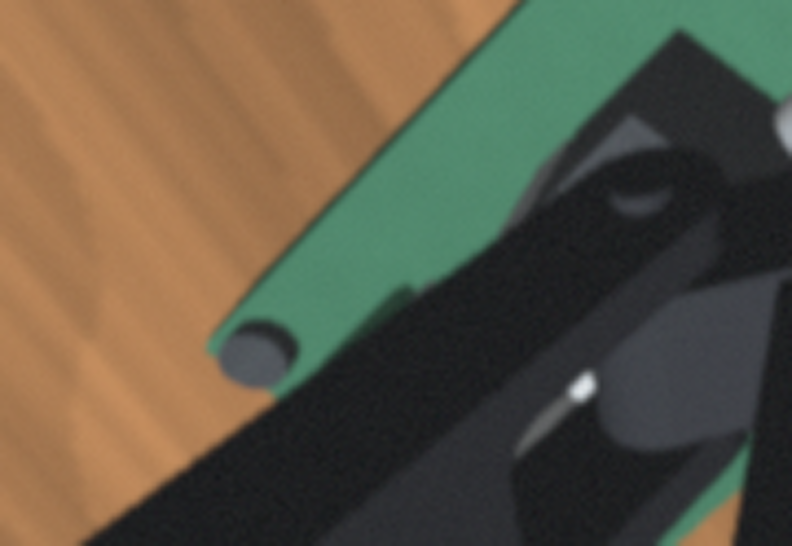

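View pics/s17.png

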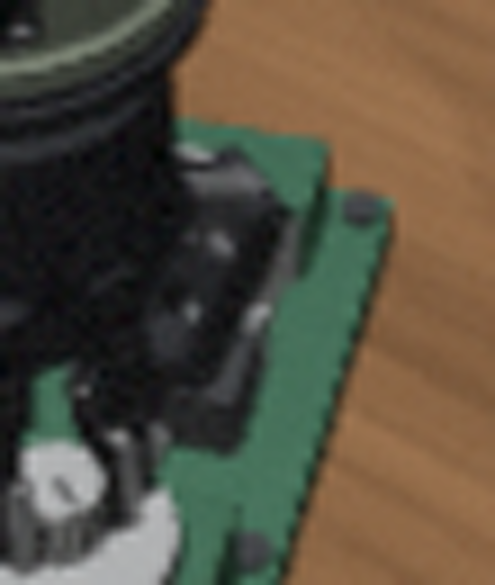

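Emit:
move_arm(
  slide=[
    [0,0,0],
  ],
  twist=[
    [0,0,0.03],
  ],
)

```text
time: 17.15
ee_pos: [0.6358, 0.0298, 0.1044]
tcp_rot: [3.14, -0.005, 1.127]
force: [2.0, -0.9, -1.6]
opening: 0.0226
```

```bash
python3 st.py
```

```text
17.15 [0.6358 0.0298 0.1044] [ 3.1396 -0.0045  1.1274] F [ 1.99 -0.94 -1.62] M [-0.249 -0.503  0.398] 0.0226 q7 -0.233 qd [-0.04  0.01  0.09  0.   -0.11  0.02 -0.25]
```

Emit:
move_arm(
  slide=[
    [0,0,0],
  ],
  twist=[
    [0,0,0.02],
  ],
)

```text
time: 17.25
ee_pos: [0.6358, 0.0298, 0.1044]
tcp_rot: [3.14, -0.005, 1.106]
force: [2.4, -1.0, -1.9]
opening: 0.0225
```

```bash
python3 st.py
```

```text
17.25 [0.6358 0.0298 0.1044] [ 3.1397 -0.0046  1.1059] F [ 2.44 -0.99 -1.94] M [-0.322 -0.408  0.303] 0.0225 q7 -0.249 qd [-0.02  0.01  0.05 -0.   -0.06  0.01 -0.14]
```

Torque has risen; before adding more, I let go and look to check the hold against the jaw and plate positions.

Emit:
move_arm(
  slide=[
    [0,0,0],
    [0,0,0],
    [0,0,0],
    [0,0,0],
    [0,0,0],
    [0,0,0],
  ],
  twist=[
    [0,0,0],
    [0,0,0],
    [0,0,0],
    [0,0,0],
    [0,0,0],
    [0,0,0],
  ],
  fingers=0.0,
)

```text
time: 17.85
ee_pos: [0.6352, 0.0303, 0.1043]
tcp_rot: [3.142, -0.005, 1.105]
force: [-0.5, 0.2, 0.8]
opening: 0.0427
```

```bash
python3 st.py 18
```

```text
17.85 [0.6352 0.0303 0.1043] [ 3.1416 -0.0048  1.1054] F [-0.48  0.18  0.77] M [-0.038 -0.011  0.055] 0.0427 q7 -0.249 qd [-0. -0. -0.  0.  0. -0. -0.]
```

View pics/w18.png

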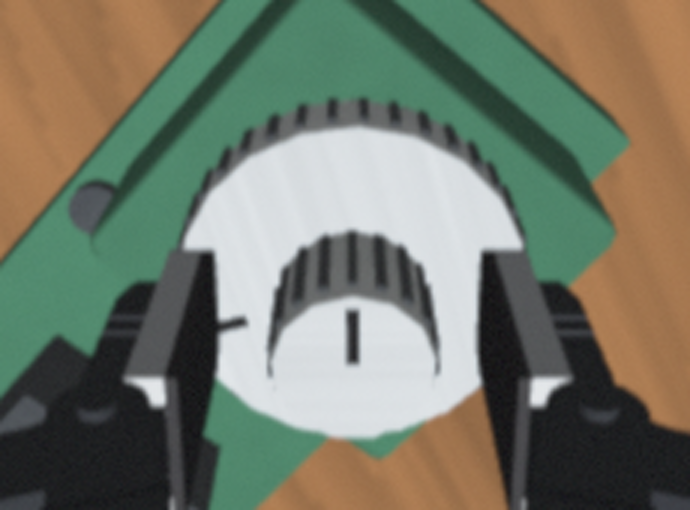

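Emit:
move_arm(
  slide=[
    [0,0,-10],
    [0,0,-30],
    [0,0,-35],
    [0,0,-35],
    [0,0,-30],
    [0,0,0],
    [0,0,0],
  ],
  twist=[
    [0,0,0],
    [0,0,0],
    [0,0,0],
    [0,0,-0.1],
    [0,0,-0.14],
    [0,0,-0.14],
    [0,0,-0.14],
  ],
)

```text
time: 18.6
ee_pos: [0.6344, 0.0292, 0.2546]
tcp_rot: [3.137, -0.002, 1.64]
force: [-0.0, 0.1, -1.2]
opening: 0.0428
```

Emit:
move_arm(
  slide=[
    [0,0,0],
    [0,0,0],
    [0,0,0],
    [0,0,0],
    [0,0,0],
    [0,0,0],
    [0,0,0],
    [0,0,0],
    [0,0,0],
    [0,0,0],
    [0,0,0],
    [0,0,0],
  ],
  twist=[
    [0,0,-0.14],
    [0,0,-0.14],
    [0,0,-0.14],
    [0,0,-0.14],
    [0,0,-0.14],
    [0,0,-0.14],
    [0,0,-0.14],
    [0,0,-0.14],
    [0,0,-0.14],
    [0,0,-0.14],
    [0,0,-0.14],
    [0,0,-0.14],
  ],
)

```text
time: 19.8
ee_pos: [0.6342, 0.0261, 0.2658]
tcp_rot: [-3.134, 0.012, -2.895]
force: [-0.7, -0.3, 0.1]
opening: 0.043
```

```bash
python3 st.py; python3 plan.py 0.53 -0.014 0.22 202.36
```

```text
19.8 [0.6342 0.0261 0.2658] [-3.1335  0.0117 -2.8949] F [-0.71 -0.3   0.12] M [-0.042  0.023  0.006] 0.043 q7 1.565 qd [ 0.17  0.01 -0.4  -0.01  0.32  0.07  1.21]
n 3
slide [[37.1, -4.4, 14.9], [37.2, -2.6, 15.0], [37.2, -0.9, 15.1]]
twist [[-0.003, 0.0037, -0.0479], [-0.003, 0.0037, -0.0479], [-0.003, 0.0037, -0.0479]]
```

Emit:
move_arm(
  slide=[
    [37,-2,13],
    [37,-2,13],
    [37,0,13],
    [0,0,0],
    [0,0,0],
    [0,0,0],
    [0,0,0],
  ],
  twist=[
    [-0.003,0.004,-0.01],
    [-0.003,0.004,-0.01],
    [-0.003,0.004,-0.01],
    [0,0,0],
    [0,0,0],
    [0,0,0],
    [0,0,0],
  ],
)

```text
time: 20.5
ee_pos: [0.5249, -0.0092, 0.2286]
tcp_rot: [-3.138, 0.003, -2.86]
force: [-0.0, 0.1, -0.0]
opening: 0.0427
```

```bash
python3 st.py; python3 - <<'E'
from station import imaging
import cv2,pickle
from fitb import *
W=imaging.camera_model("wrist")
im=imaging.capture("wrist");cv2.imwrite("pics/w19.png",cv2.resize(im[:,:,::-1],None,fx=1.5,fy=1.5,interpolation=cv2.INTER_CUBIC))
cv2.imwrite("pics/w19c.png",cv2.resize(im[100:240,180:330,::-1],None,fx=5,fy=5,interpolation=cv2.INTER_CUBIC)[:600])
pickle.dump((W,im),open("w19.pkl","wb"))
E
```

```text
20.5 [ 0.5249 -0.0092  0.2286] [-3.1377e+00  2.9000e-03 -2.8598e+00] F [-0.05  0.09 -0.04] M [-0.052 -0.037 -0.017] 0.0427 q7 1.575 qd [-0.   -0.    0.   -0.01  0.    0.01  0.  ]
```

View pics/w19.png

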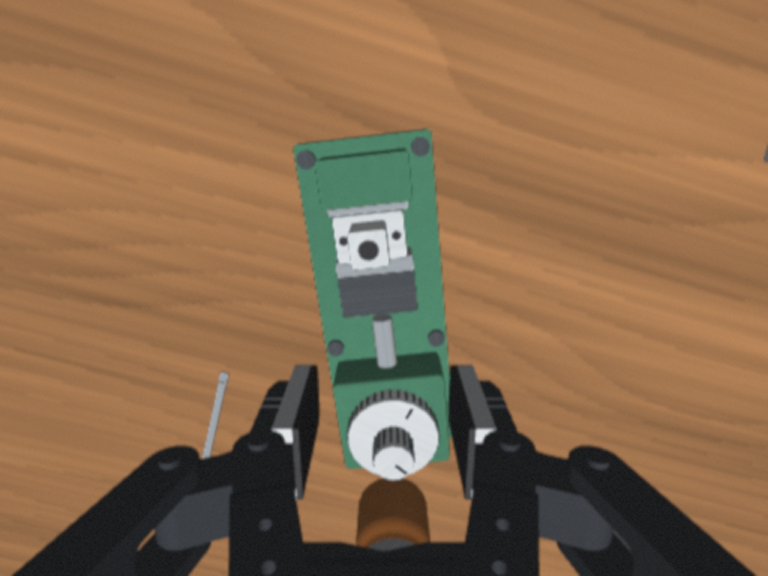

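View pics/w19c.png

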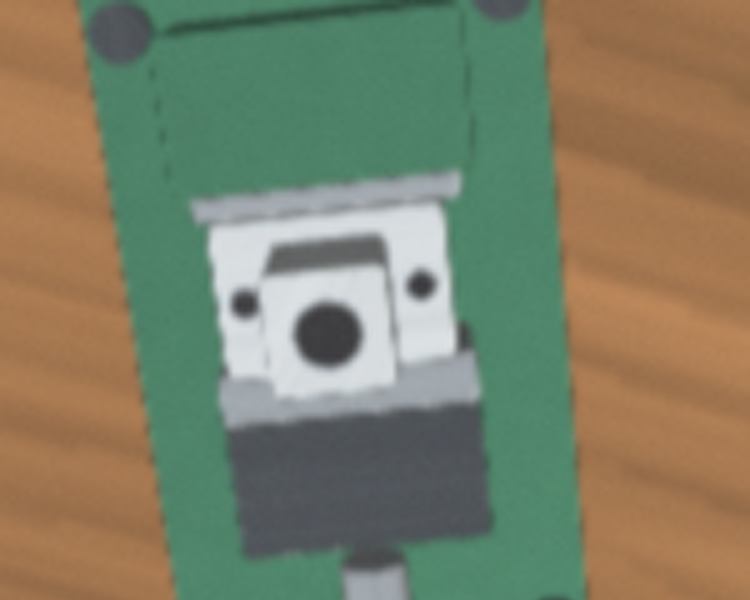

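```bash
python3 - <<'E'
from fitb import *
import pickle
yaw=np.radians(-157.64)
def vx(m,uv,z,o=(.5318,-.0140)):
    p=bp(m,uv,z)-[o[0],o[1],0]; return (np.array([[np.cos(yaw),np.sin(yaw)],[-np.sin(yaw),np.cos(yaw)]])@p[:2]*1000).round(1)
W,_=pickle.load(open("w10.pkl","rb"));f=lambda q:np.array(q)/4+[190,90]-.4
for n,u,z in[("blk40",(262,212),.05),("padface",(262,231),.047),("plate f",(262,395),.047),("plate b",(262,432),.047),("body b",(262,535),.047),("block fr L",(172,258),.05),("R",(349,258),.05)]: print(n,vx(W,f(u),z))
W,_=pickle.load(open("w19.pkl","rb"));f=lambda q:np.array(q)/5+[180,100]-.4
print()
for n,u,z in[("blk40L",(192,203),.05),("blk40R",(460,172),.05),("padL",(200,222),.047),("padR",(460,194),.047),("foot fL",(208,227),.05),("foot fR",(443,205),.05),("foot bL",(228,378),.05),("foot bR",(460,352),.05),("plate fL",(222,380),.047),("plate fR",(476,352),.047),("plate bL",(228,429),.047),("plate bR",(482,402),.047),("body bL",(244,557),.047),("body bR",(492,530),.047),("lug bL",(277,400),.079),("lug bR",(397,385),.079)]: print(n,vx(W,f(u),z))
E
```

```text
blk40 [40.1 -0.1]
padface [34.8 -0.1]
plate f [-7.6 -0.1]
plate b [-17.7  -0.1]
body b [-46.8  -0.1]
block fr L [28.8 21.9]
R [ 28.8 -21.4]

blk40L [39.4 24. ]
blk40R [ 39.7 -25.2]
padL [35.2 23.5]
padR [ 35.2 -24.9]
foot fL [34.7 21.8]
foot fR [ 34.  -21.5]
foot bL [ 5.7 22.1]
foot bR [  6. -22.]
plate fL [ 4.6 23.7]
plate fR [  4.8 -25.1]
plate bL [-5.3 24. ]
plate bR [ -5.2 -25.3]
body bL [-32.2  24.5]
body bR [-31.8 -25. ]
lug bL [ 9.  10.5]
lug bR [  9.5 -10.3]
```

```bash
python3 plan.py 0.6335 0.0288 0.15 202.36 35
```

```text
n 4
slide [[-28.7, 1.6, 19.7], [-28.7, 0.8, 19.7], [-28.7, 0.0, 19.7], [-28.7, -0.8, 19.6]]
twist [[-0.001, 0.0007, -0.0271], [-0.001, 0.0007, -0.0271], [-0.001, 0.0007, -0.0271], [-0.001, 0.0007, -0.0271]]
```

Emit:
move_arm(
  slide=[
    [-29,1.5,17],
    [-29,1,17],
    [-29,0,17],
    [-29,-1,17],
    [0,0,0],
    [0,0,0],
    [0,0,0],
  ],
  twist=[
    [0,0.002,-0.027],
    [0,0.002,-0.027],
    [0,0,-0.027],
    [0,0,-0.027],
    [0,0,0],
    [0,0,0],
    [0,0,0],
  ],
)

```text
time: 21.25
ee_pos: [0.6405, 0.0312, 0.1585]
tcp_rot: [-3.136, 0.001, -2.748]
force: [-0.0, 0.0, 0.3]
opening: 0.0425
```

```bash
python3 plan.py 0.6345 0.0287 0.135 202.36 60;  python3 st.py
```

```text
n 1
slide [[6.5, 0.2, 23.5]]
twist [[-0.0055, 0.0007, 0.0032]]
21.25 [0.6405 0.0312 0.1585] [-3.1361e+00  6.0000e-04 -2.7482e+00] F [-0.01  0.04  0.32] M [-0.032 -0.033 -0.039] 0.0425 q7 1.644 qd [ 0.   -0.01 -0.    0.   -0.    0.   -0.  ]
```

Emit:
move_arm(
  slide=[
    [3,0,10],
    [3,0,10],
    [0,0,3],
    [0,0,0],
    [0,0,0],
    [0,0,0],
  ],
  twist=[
    [-0.005,0,0.003],
    [0,0,0],
    [0,0,0],
    [0,0,0],
    [0,0,0],
    [0,0,0],
  ],
)

```text
time: 21.85
ee_pos: [0.6339, 0.0274, 0.1354]
tcp_rot: [-3.14, 0.002, -2.753]
force: [0.1, 0.1, 0.2]
opening: 0.0426
```

```bash
python3 plan.py 0.6345 0.0287 0.104 202.36 60
```

```text
n 1
slide [[-1.0, 1.0, 31.4]]
twist [[-0.0012, 0.0019, -0.0018]]
```

Emit:
move_arm(
  slide=[
    [-1,1,10],
    [0,0,10],
    [0,0,7],
    [0,0,3],
    [0,0,0],
    [0,0,0],
    [0,0,0],
  ],
  twist=[
    [-0.001,0.002,-0.002],
    [0,0,0],
    [0,0,0],
    [0,0,0],
    [0,0,0],
    [0,0,0],
    [0,0,0],
  ],
)

```text
time: 22.55
ee_pos: [0.6345, 0.0291, 0.1024]
tcp_rot: [3.142, -0.0, -2.751]
force: [-0.7, 0.5, 0.6]
opening: 0.0429
```

```bash
python3 plan.py 0.6345 0.0287 0.104 202.36 60; python3 st.py 20
```

```text
n 1
slide [[0.2, -0.3, -1.6]]
twist [[0.0001, -0.0005, 0.0006]]
22.55 [0.6345 0.0291 0.1024] [ 3.1415e+00 -5.0000e-04 -2.7507e+00] F [-0.72  0.5   0.59] M [-0.03   0.014  0.043] 0.0429 q7 1.623 qd [-0. -0. -0. -0.  0.  0.  0.]
```

View pics/w20.png

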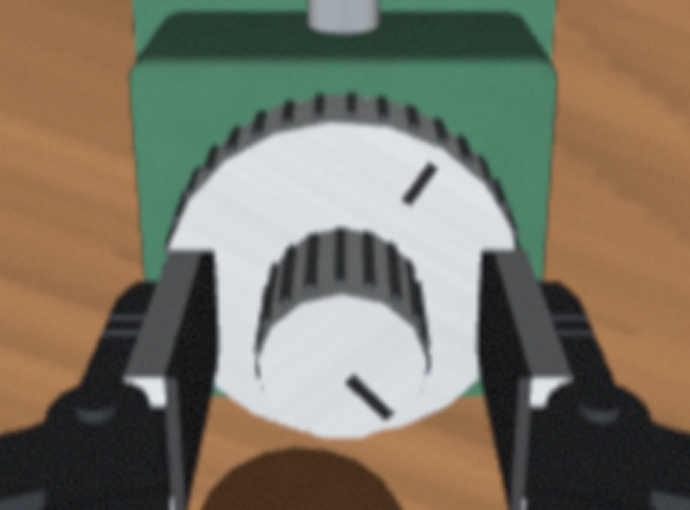

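Ring mark unchanged (at (420,183), as before); knob mark turned clockwise as expected. Lift 1.6 mm and regrip.

Emit:
move_arm(
  slide=[
    [0.2,-0.5,-1.8],
    [0,0,0],
    [0,0,0],
  ],
  twist=[
    [0,0,0],
    [0,0,0],
    [0,0,0],
  ],
)

```text
time: 22.9
ee_pos: [0.6349, 0.0284, 0.1051]
tcp_rot: [-3.141, 0.001, -2.751]
force: [-0.1, 0.9, -0.7]
opening: 0.043
```

Emit:
move_arm(
  slide=[
    [0,0,0],
    [0,0,0],
    [0,0,0],
    [0,0,0],
    [0,0,0],
    [0,0,0],
    [0,0,0],
  ],
  twist=[
    [0,0,0],
    [0,0,0],
    [0,0,0],
    [0,0,0],
    [0,0,0],
    [0,0,0],
    [0,0,0],
  ],
  fingers=1,
  newtons=80,
)

```text
time: 23.6
ee_pos: [0.6349, 0.0283, 0.1056]
tcp_rot: [-3.141, 0.001, -2.751]
force: [0.0, -0.2, 0.4]
opening: 0.0223
```

```bash
 python3 st.py
```

```text
23.6 [0.6349 0.0283 0.1056] [-3.1410e+00  8.0000e-04 -2.7509e+00] F [ 0.04 -0.24  0.36] M [-0.033  0.098 -0.015] 0.0223 q7 1.624 qd [ 0. -0.  0.  0.  0.  0. -0.]
```

Emit:
move_arm(
  slide=[
    [0,0,0],
  ],
  twist=[
    [0,0,-0.05],
  ],
)

```text
time: 23.7
ee_pos: [0.6349, 0.0283, 0.1056]
tcp_rot: [-3.141, 0.001, -2.701]
force: [-0.4, -0.0, 0.6]
opening: 0.0222
```

```bash
 python3 st.py
```

```text
23.7 [0.6349 0.0283 0.1056] [-3.1408e+00  8.0000e-04 -2.7009e+00] F [-0.35 -0.02  0.61] M [-0.071  0.05  -0.2  ] 0.0222 q7 1.662 qd [ 0.06  0.01 -0.14 -0.    0.16  0.04  0.42]
```

Emit:
move_arm(
  slide=[
    [0,0,0],
  ],
  twist=[
    [0,0,-0.05],
  ],
)

```text
time: 23.8
ee_pos: [0.6349, 0.0283, 0.1056]
tcp_rot: [-3.141, 0.001, -2.649]
force: [-0.5, -0.5, 0.5]
opening: 0.0215
```

```bash
 python3 st.py
```

```text
23.8 [0.6349 0.0283 0.1056] [-3.1406e+00  7.0000e-04 -2.6492e+00] F [-0.52 -0.5   0.53] M [-0.015  0.045 -0.218] 0.0215 q7 1.702 qd [ 0.06  0.01 -0.13 -0.    0.15  0.03  0.38]
```

Emit:
move_arm(
  slide=[
    [0,0,0],
  ],
  twist=[
    [0,0,-0.05],
  ],
)

```text
time: 23.9
ee_pos: [0.6349, 0.0283, 0.1056]
tcp_rot: [-3.141, 0.001, -2.597]
force: [-0.7, -0.6, 1.1]
opening: 0.0222
```

```bash
 python3 st.py
```

```text
23.9 [0.6349 0.0283 0.1056] [-3.1406e+00  7.0000e-04 -2.5973e+00] F [-0.68 -0.64  1.06] M [ 0.065  0.029 -0.184] 0.0222 q7 1.742 qd [ 0.06  0.01 -0.14 -0.    0.15  0.04  0.39]
```

Emit:
move_arm(
  slide=[
    [0,0,0],
  ],
  twist=[
    [0,0,0.05],
  ],
)

```text
time: 24.0
ee_pos: [0.6349, 0.0283, 0.1056]
tcp_rot: [-3.141, 0.001, -2.645]
force: [-0.6, 0.1, 0.7]
opening: 0.0222
```

```bash
 python3 st.py
```

```text
24.0 [0.6349 0.0283 0.1056] [-3.1410e+00  8.0000e-04 -2.6453e+00] F [-0.58  0.06  0.7 ] M [0.077 0.159 0.37 ] 0.0222 q7 1.705 qd [-0.07 -0.01  0.15  0.   -0.17 -0.04 -0.44]
```

Emit:
move_arm(
  slide=[
    [0,0,0],
  ],
  twist=[
    [0,0,0.05],
  ],
)

```text
time: 24.1
ee_pos: [0.6349, 0.0283, 0.1056]
tcp_rot: [-3.141, 0.001, -2.697]
force: [-2.1, 0.1, 0.7]
opening: 0.0222
```

```bash
 python3 st.py
```

```text
24.1 [0.6349 0.0283 0.1056] [-3.1411e+00  9.0000e-04 -2.6968e+00] F [-2.13  0.14  0.73] M [-0.027  0.127  0.351] 0.0222 q7 1.665 qd [-0.06 -0.01  0.13  0.   -0.15 -0.03 -0.37]
```

Emit:
move_arm(
  slide=[
    [0,0,0],
  ],
  twist=[
    [0,0,0.05],
  ],
)

```text
time: 24.2
ee_pos: [0.6349, 0.0284, 0.1056]
tcp_rot: [-3.141, 0.001, -2.748]
force: [-0.4, -0.1, 0.9]
opening: 0.0224
```

```bash
 python3 st.py
```

```text
24.2 [0.6349 0.0284 0.1056] [-3.1412e+00  9.0000e-04 -2.7483e+00] F [-0.35 -0.08  0.94] M [-0.05   0.089  0.363] 0.0224 q7 1.626 qd [-0.06 -0.01  0.14  0.   -0.16 -0.03 -0.39]
```

Emit:
move_arm(
  slide=[
    [0,0,0],
  ],
  twist=[
    [0,0,0.05],
  ],
)

```text
time: 24.3
ee_pos: [0.6349, 0.0284, 0.1056]
tcp_rot: [-3.141, 0.001, -2.8]
force: [-1.0, 0.0, 0.5]
opening: 0.0221
```

```bash
 python3 st.py
```

```text
24.3 [0.6349 0.0284 0.1056] [-3.1411e+00  1.0000e-03 -2.8001e+00] F [-1.04  0.01  0.53] M [-0.066  0.126  0.419] 0.0221 q7 1.587 qd [-0.06 -0.01  0.14  0.   -0.15 -0.03 -0.39]
```

Emit:
move_arm(
  slide=[
    [0,0,0],
  ],
  twist=[
    [0,0,-0.05],
  ],
)

```text
time: 24.4
ee_pos: [0.6349, 0.0283, 0.1056]
tcp_rot: [-3.141, 0.001, -2.752]
force: [-0.2, -0.6, 0.0]
opening: 0.0222
```

```bash
 python3 st.py
```

```text
24.4 [0.6349 0.0283 0.1056] [-3.1407e+00  8.0000e-04 -2.7518e+00] F [-0.18 -0.57  0.03] M [-0.099  0.034 -0.177] 0.0222 q7 1.623 qd [ 0.07  0.01 -0.15 -0.    0.17  0.03  0.44]
```

Emit:
move_arm(
  slide=[
    [0,0,0],
  ],
  twist=[
    [0,0,-0.05],
  ],
)

```text
time: 24.5
ee_pos: [0.6349, 0.0284, 0.1056]
tcp_rot: [-3.141, 0.001, -2.7]
force: [-0.5, -0.6, 0.1]
opening: 0.0225
```

```bash
 python3 st.py
```

```text
24.5 [0.6349 0.0284 0.1056] [-3.1406e+00  8.0000e-04 -2.7002e+00] F [-0.54 -0.58  0.15] M [-0.038  0.081 -0.176] 0.0225 q7 1.662 qd [ 0.06  0.01 -0.13 -0.    0.15  0.03  0.37]
```

Emit:
move_arm(
  slide=[
    [0,0,0],
  ],
  twist=[
    [0,0,0.05],
  ],
)

```text
time: 24.6
ee_pos: [0.6349, 0.0283, 0.1056]
tcp_rot: [-3.141, 0.001, -2.748]
force: [-2.0, -0.2, 1.4]
opening: 0.022
```

```bash
 python3 st.py
```

```text
24.6 [0.6349 0.0283 0.1056] [-3.1408e+00  8.0000e-04 -2.7483e+00] F [-1.95 -0.16  1.43] M [0.062 0.134 0.348] 0.022 q7 1.626 qd [-0.07 -0.01  0.15  0.   -0.17 -0.04 -0.44]
```

Emit:
move_arm(
  slide=[
    [0,0,0],
  ],
  twist=[
    [0,0,0.05],
  ],
)

```text
time: 24.7
ee_pos: [0.6349, 0.0284, 0.1056]
tcp_rot: [-3.141, 0.001, -2.8]
force: [0.3, -0.5, 1.1]
opening: 0.0221
```

```bash
 python3 st.py
```

```text
24.7 [0.6349 0.0284 0.1056] [-3.1409e+00  8.0000e-04 -2.7996e+00] F [ 0.28 -0.52  1.06] M [0.019 0.105 0.401] 0.0221 q7 1.587 qd [-0.06 -0.01  0.13  0.   -0.15 -0.03 -0.37]
```

Torque now: forward 0.40–0.42 against 0.285 free, so about 20 N; reverse readings give about 18 N. I'll stop here and release.

Emit:
move_arm(
  slide=[
    [0,0,0],
    [0,0,0],
    [0,0,0],
  ],
  twist=[
    [0,0,0],
    [0,0,0],
    [0,0,0],
  ],
)

```text
time: 25.0
ee_pos: [0.6349, 0.0284, 0.1056]
tcp_rot: [-3.141, 0.001, -2.798]
force: [-0.6, -0.8, 0.6]
opening: 0.0222
```

Emit:
move_arm(
  slide=[
    [0,0,0],
    [0,0,0],
    [0,0,0],
    [0,0,0],
    [0,0,0],
  ],
  twist=[
    [0,0,0],
    [0,0,0],
    [0,0,0],
    [0,0,0],
    [0,0,0],
  ],
  fingers=0.0,
)

```text
time: 25.5
ee_pos: [0.6349, 0.0284, 0.1054]
tcp_rot: [-3.141, 0.001, -2.796]
force: [0.2, -0.6, 0.2]
opening: 0.0425
```

Emit:
move_arm(
  slide=[
    [0,0,-10],
    [0,0,-25],
    [0,0,-30],
    [20,0,-30],
    [30,0,-20],
    [30,0,-10],
    [20,0,0],
    [0,0,0],
    [0,0,0],
    [0,0,0],
  ],
  twist=[
    [0,0,0],
    [0,0,0],
    [0,0,0],
    [0,0,0],
    [0,0,0],
    [0,0,0],
    [0,0,0],
    [0,0,0],
    [0,0,0],
    [0,0,0],
  ],
)

```text
time: 26.5
ee_pos: [0.5377, -0.0059, 0.2413]
tcp_rot: [-3.139, 0.006, -2.796]
force: [0.7, -1.1, 0.6]
opening: 0.0425
```

```bash
python3 st.py; python3 - <<'E'
from station import imaging
import cv2,pickle
W=imaging.camera_model("wrist")
im=imaging.capture("wrist");cv2.imwrite("pics/w21.png",cv2.resize(im[:,:,::-1],None,fx=1.5,fy=1.5,interpolation=cv2.INTER_CUBIC))
cv2.imwrite("pics/w21c.png",cv2.resize(im[100:240,180:330,::-1],None,fx=5,fy=5,interpolation=cv2.INTER_CUBIC)[:600])
pickle.dump((W,im),open("w21.pkl","wb"))
E
```

```text
26.5 [ 0.5377 -0.0059  0.2413] [-3.139   0.0056 -2.7955] F [ 0.71 -1.07  0.64] M [ 0.015 -0.012 -0.009] 0.0425 q7 1.632 qd [-0.    0.   -0.   -0.01 -0.    0.01  0.  ]
```

View pics/w21.png

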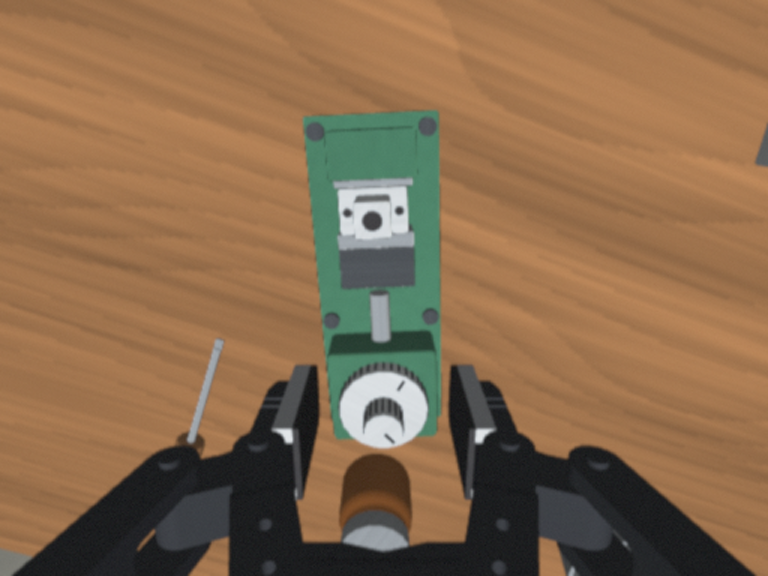

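View pics/w21c.png

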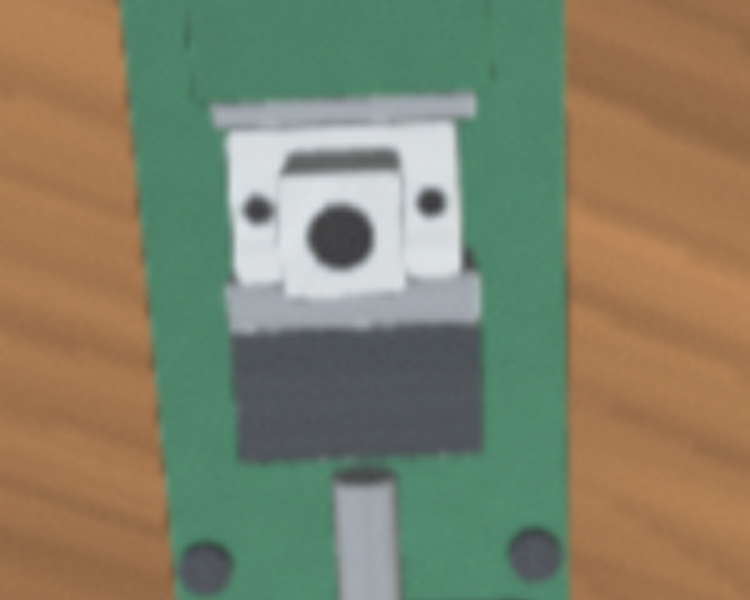

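The block sits square between pad and plate, foot edges (228,130)–(458,123) and plate edge (226,290)–(480,272) in the crop. The ring mark is unmoved and the gripper is clear, so I'll hand in.

```bash
python3 -c "
from station import job
print(job.sign_off())"
```

```text
the job is handed in; nothing more can be done
None
```

The 30 × 44 mm block is clamped in the vise, lug up, at roughly 20 N, and the job was handed in at about 26.5 s of the 72 s allowed. I told the block from its two look-alikes by foot size, since theirs measured about 40 × 60 mm.

- **Placing:** after I let go, the block was within about 0.5 mm of centre and 0.1° of square by the wrist camera.
- **Clamping:** I turned only the inner knob, about 2.47 rad clockwise. I let go once partway to look, then gripped it again. I also turned it back about 0.15 rad once and 0.1 rad once to compare torques.
- **Force:** forward torque rose from about 0.285 N m turning freely to 0.40–0.42 N m. That means about 20 N, and the back-turn readings gave about 18 N.
- **Last pictures:** the block is square and held against the pad and the face plate. The ring's index mark had not moved, and the gripper was clear of everything. I did not measure the block's position again after the final turn.

**Where the checks disagreed:**
- **Clamping force:** face-plate compression in the picture before the last 0.05 rad pointed to 21–25 N, higher than the torque did. That would make it about 24–28 N now, still well below 45 N.
- **Moment of contact:** the torque rose later than the measured fixed-pad position (x ≈ 34.5–35 mm) predicted. Single torque readings scattered by about 0.02 N m, so the moment of contact is only roughly known.

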